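# Build the test-sieve stack on the shaker

## Robot

A 6-joint arm with a two-finger parallel gripper is mounted at the origin on a cart in front of the work surface, level with it; the furniture and walls round the work are solid. World frame = base frame: x ahead of the robot, y to its left, z up, the work surface at z = 0. Lengths are in m, angles in rad, forces in N, time in s.
With the tool pointing down it reaches from about 0.425 to 0.95 m from the base axis. Payload 3.5 kg.
Tool frame: the origin (TCP) lies at the very end of the fingers, on their centre line; the grasp point (between the pads) lies 19 mm behind it; z points along the fingers, y is the line along which they close (so a half turn about z gives the same grasp; the last joint's range is limited). The gripper opens to 85 mm and grips with 20 to 120 N. Pads are 22 mm wide; open, the fingers measure 114 mm over their backs; the gripper's body (76 mm by 85 mm) begins 54 mm behind the grasp point. The pads swing forward as they close: fully open they stand 13 mm farther back than shut.
Start: joints at [1.081, 0.286, 1.577, -0, 1.279, -0.15], TCP at [0.225, 0.636, 0.231] pointing down, gripper open.
Joint ranges: [-2.77, 2.77], [-0.9, 2.22], [0.21, 2.48], [-1.53, 4.67], [0.24, 2.81], [-2.84, 2.84]. Speed limits (rad/s): [2.79, 2.79, 3.14, 3.14, 3.14, 3.14].

## Interface

Orientations are given as a unit quaternion [x, y, z, w].
In Python, from plant import ctrl, optics, sign_off gives the robot as it stands.
- The arm moves only by the shell command python3 -m creep 'ROWS' [FORCE]. ROWS is JSON, a list of rows, each an object of numbers: "x", "y", "z": the shift along the tool's x, y, z in mm; "rx", "ry", "rz": the turn, a rotation vector about the tool's x, y, z in degrees; "grip": the opening, from 0 (shut) to 1 (fully open). In form: [{"x": .., "y": .., "z": .., "rx": .., "ry": .., "rz": .., "grip": ..}, ...]. A call has exactly 10 rows; each row shifts and turns the commanded pose from where the row before left it, along the tool's axes as they then stand; what a row does not reach is not made up. A row lasts 1/12 s, in which the tool goes at most 41.7 mm and 7.16 degrees, less where a joint would pass 70% of its speed; a pose out of reach is approached as far as the arm can. A call with a gripper value outside its range is refused whole. The fingers move at their own pace and stop on an object; FORCE is the grip in N (left out, the last holds). Time passes only in rows, so rows that do not move let the fingers close, or fill a call up. It gives the time, the measured TCP pose, the force, the opening and the grip force at its end, in the units of the state.
- ctrl.get_state(): the state, without advancing time (a new reading comes with each control period).
- optics.read_camera(name): name is "side" or "top"; returns a dict with "color" (400x640x3 uint8, blue, green, red), "K" (3x3 intrinsics, pixels), "R" (3x3) and "t" (3): a world point X has camera coordinates R X + t. Camera axes: x right, y down, z forward; pixel columns grow to the right and rows downward; lengths in m; the calibration is good to about 2 mm. A picture is of the moment at which its call begins. There is no depth.
- sign_off(): hands the job in; it is judged then, once.
The state is a dict: "time": time; "qpos": joint angles; "dq": joint speeds; "joint_efforts": joint torques, N m; "eef_pos": TCP position; "tcp_rot": TCP orientation; "contact_force": force on the tool from outside, world axes, zero at the start; "wrist_torque": the same for the moment, N m; "opening": opening from 0.0 (shut) to 1.0 (fully open); "finger_force": force on a finger pad.
Only numpy, scipy, OpenCV 4.12 (cv2) and the standard library are available. Lean on these libraries where they do the work, as an engineer would, in place of code of your own. Each camera call takes 0.05 s, during which the arm holds its last target. There are 200 camera calls.

## Task

Set up the sieve shaker for a grain-size run: seat the aluminium receiver pan in the rubber cup of the shaker, then build the nest of sieves on it so that the mesh gets coarser upwards, the fine green sieve on the pan, the medium yellow one between green and red, the coarse red one uppermost, and close the red one with the lid. Every piece must sit fully home and level in the one below it; leave the mug and the two rock specimens where they are.

Things in the scene. Friction and masses are not known exactly. Their poses are not given: they have to be found in the camera images.
- cup (a point): Centre of the floor of the shaker's cup, 47 mm above the bench. The shaker is a low white box, 136 x 136 x 37 mm, fixed to the bench; on it a round steel platform (100 mm) carries a black rubber ring, the cup: 68 mm inside, 84 mm outside diameter, rim 6 mm high (top 53 mm above the bench). z up; x points away from its control panel (knob and switch)
- pan_mid (a point): Receiver pan: bright aluminium cup, closed bottom, no mesh; 62 mm outside diameter, 30 mm tall, wall 2.3 mm, bore 57.4 mm and 26 mm deep, bottom edge bevelled to 56 mm; 80 g. Stands upright. Point: on its axis, half-way up (15 mm above its underside); z up. Seated, it stands on the cup's floor with 3 mm of play all round
- green_sieve_mid (a point): Fine sieve: green plastic frame, very fine wire mesh. Frame 62 mm outside diameter and 24 mm tall over a tapered spigot 8 mm long (53 mm, 49 mm at the foot) that it stands on; 32 mm in all, 70 g. Open top: bore 57.4 mm, 23 mm deep. Point: on the axis, half-way up (16 mm over the foot); z up. Seated, its spigot is in the bore of the pan (2 mm play), shoulder on that rim, this point 23 mm above that one's point
- yellow_sieve_mid (a point): Medium sieve: yellow plastic frame, medium wire mesh. Frame 62 mm outside diameter and 24 mm tall over a tapered spigot 8 mm long (53 mm, 49 mm at the foot) that it stands on; 32 mm in all, 70 g. Open top: bore 57.4 mm, 23 mm deep. Point: on the axis, half-way up (16 mm over the foot); z up. Seated, its spigot is in the bore of the green sieve (2 mm play), shoulder on that rim, this point 24 mm above that one's point
- red_sieve_mid (a point): Coarse sieve: red plastic frame, coarse wire mesh. Frame 62 mm outside diameter and 24 mm tall over a tapered spigot 8 mm long (53 mm, 49 mm at the foot) that it stands on; 32 mm in all, 70 g. Open top: bore 57.4 mm, 23 mm deep. Point: on the axis, half-way up (16 mm over the foot); z up. Seated, its spigot is in the bore of the yellow sieve (2 mm play), shoulder on that rim, this point 24 mm above that one's point
- lid_knob (a point): Lid: bright aluminium disc, 62 mm diameter, 4 mm thick, with an upright black knob (20 mm diameter, 20 mm tall) on top and a tapered spigot below (7 mm long, 53 mm, 49 mm at the foot) that it stands on; 31 mm in all, 60 g. Point: middle of the knob, on the axis, 21 mm above the foot; z up. Closed on the red sieve (2 mm play), it is 30 mm above the sieve's point
- tan_rock: a bystander, not to be moved: a tan rock specimen about 59 x 69 x 40 mm; origin at the centre of its underside
- mug: a bystander, not to be moved: a striped mug, 80 mm in diameter and 89 mm tall, with a handle; origin at the centre of its underside
- brown_rock: a bystander, not to be moved: a reddish-brown rock specimen about 50 x 48 x 37 mm; origin at the centre of its underside

How it is judged:
By the outcome, as a careful person would: the job done as asked, in the order asked, and still so for the second after the job is handed in, with the robot touching nothing.
It also fails if it takes over 106 s, if anything falls off the work surface, if the arm or the gripper's body presses on something with over 40 N, if the wrist force passes 120 N, or if a joint passes its speed limit or range.

## Working session

There is one attempt and no reset: what is moved stays moved. The work goes in short steps, Python scripts to look and compute and a shell command to move; the robot and the scene stay as the last step left them, time stands still between calls to the robot, and variables do not carry over. Pictures are saved under pics/ and viewed, at most 15 in all, crops included, and the job is handed in when it is done.

```bash
ls; mkdir -p pics; python3 - <<'E'
from plant import ctrl, optics
import cv2,numpy as np
s=ctrl.get_state();print({k:np.round(v,3).tolist() for k,v in s.items()})
for n in("side","top"):
    c=optics.read_camera(n);cv2.imwrite(f"pics/{n}0.png",c["color"]);print(n,c["K"].tolist(),np.round(c["R"],4).tolist(),c["t"])
E
```

```text
pics
{'time': 0.0, 'qpos': [1.081, 0.287, 1.578, -0.0, 1.279, -0.15], 'dq': [-0.001, 0.001, -0.001, 0.001, 0.001, 0.001], 'joint_efforts': [0.001, -40.599, -29.262, -0.0, 0.006, -0.0], 'eef_pos': [0.225, 0.636, 0.23], 'tcp_rot': [0.169, 0.986, -0.001, -0.0], 'contact_force': [0.367, -0.139, 0.162], 'wrist_torque': [0.058, -0.008, 0.072], 'finger_force': 0.0, 'opening': 1.001}
side [[384.9329026804442, 0.0, 314.83298935611106], [0.0, 384.9329026804442, 195.71621073985753], [0.0, 0.0, 1.0]] [[0.8695, -0.4939, 0.0046], [-0.2617, -0.4685, -0.8438], [0.4189, 0.7325, -0.5366]] [-0.4218246   0.17193914  0.94882839]
top [[448.4279992540114, 0.0, 324.38670656093024], [0.0, 448.4279992540114, 198.58044169518138], [0.0, 0.0, 1.0]] [[-0.0238, -0.9997, -0.0109], [-0.9938, 0.0248, -0.1087], [0.1089, 0.0082, -0.994]] [-3.74631411e-04  4.99963687e-01  1.28072204e+00]
```

View pics/side0.png

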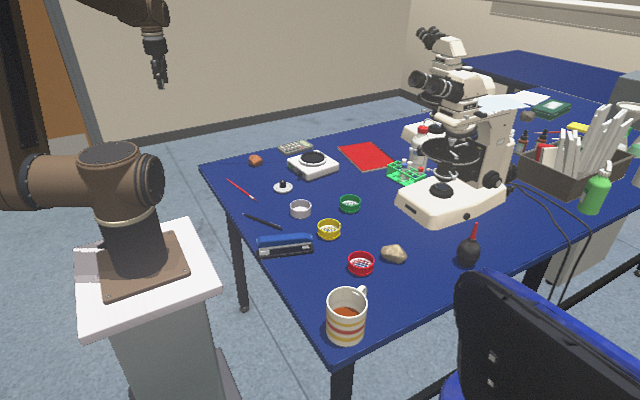

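View pics/top0.png

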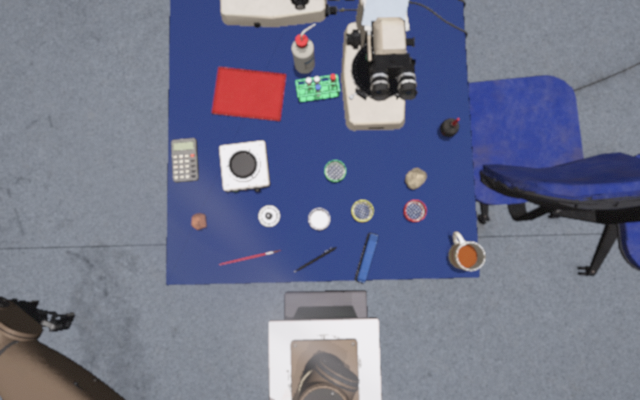

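Side: lid (283,186), pan (300,209), green (350,204), yellow (329,229), red (361,263), shaker (313,163). Top: lid (269,216), pan (319,219), green (335,171), yellow (363,210), red (415,210), cup (243,165). The arm starts clear of everything. I'll zoom in on these next.

```bash
python3 - <<'E'
import cv2,numpy as np
s=cv2.imread("pics/side0.png");t=cv2.imread("pics/top0.png")
P=dict(lid=((283,186),(269,216)),pan=((300,209),(319,219)),green=((350,204),(335,171)),yellow=((329,229),(363,210)),red=((361,263),(415,210)),cup=((313,163),(243,165)))
rows=[]
for i,im in((0,s),(1,t)):
    rows.append([cv2.resize(im[p[i][1]-22:p[i][1]+22,p[i][0]-29:p[i][0]+29],(264,200),interpolation=cv2.INTER_NEAREST) for p in P.values()])
r=rows
cv2.imwrite("pics/z.png",np.vstack([np.hstack(r[0][:3]),np.hstack(r[0][3:]),np.hstack(r[1][3:])])[:600])
E
```

```text
(no output)
```

View pics/z.png

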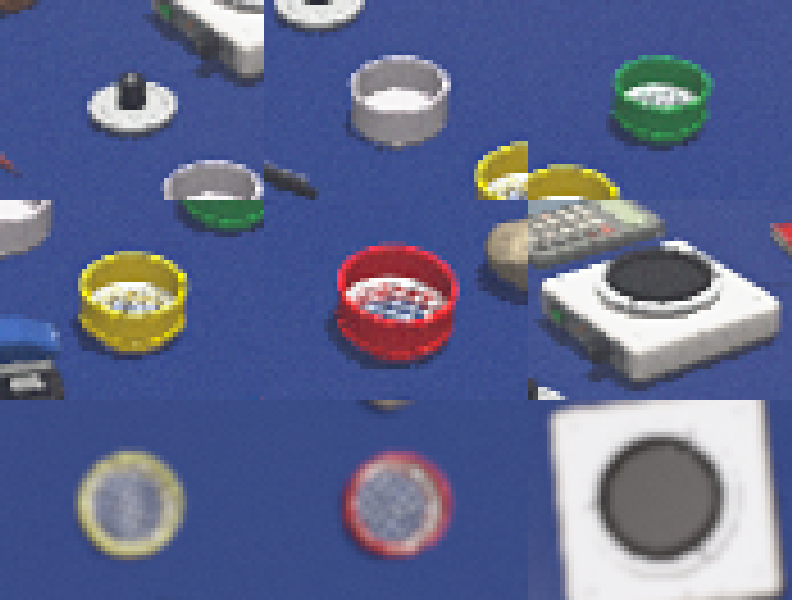

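The zoom shows clean silhouettes on the blue bench, with all pieces upright. The cup's black disc has good contrast in both views.

```bash
cat > h.py <<'E'
import cv2,numpy as np
from plant import ctrl,optics
U=8
P=dict(lid=((283,186),(269,216)),pan=((300,209),(319,219)),green=((350,204),(335,171)),yellow=((329,229),(363,210)),red=((361,263),(415,210)),cup=((313,159),(243,165)))
def ray(c,p):
    d=c["R"].T@np.linalg.inv(c["K"])@[p[0],p[1],1.]
    return -c["R"].T@c["t"],d/np.linalg.norm(d)
def tri(a,b):
    (o1,d1),(o2,d2)=a,b
    k=np.linalg.lstsq(np.c_[d1,-d2],o2-o1,rcond=None)[0]
    p,q=o1+k[0]*d1,o2+k[1]*d2
    return (p+q)/2,np.linalg.norm(p-q)
def onz(r,z): return r[0]+r[1]*(z-r[0][2])/r[1][2]
def blob(im,p,kind,h=20,w=20):
    x0,y0=p[0]-w,p[1]-h
    g=cv2.resize(im[y0:y0+2*h+1,x0:x0+2*w+1],None,fx=U,fy=U,interpolation=cv2.INTER_CUBIC).astype(float)
    b,gr,r=g[...,0],g[...,1],g[...,2];mx=g.max(2)
    if kind=="dark": m=mx<115
    elif kind=="knob": m=mx<100; m&=(b-np.minimum(gr,r))<25
    else: m=(b-np.maximum(gr,r))<0.27*b
    m=cv2.morphologyEx(m.astype(np.uint8),cv2.MORPH_OPEN,np.ones((9,9)))
    cs,_=cv2.findContours(m,cv2.RETR_EXTERNAL,cv2.CHAIN_APPROX_NONE)
    ctr=(w*U,h*U)
    cs=[c for c in cs if len(c)>40]
    c=max(cs,key=lambda c:cv2.pointPolygonTest(cv2.convexHull(c),ctr,True))
    q=cv2.convexHull(c)[:,0].astype(float)
    return (q+.5)/U-.5+[x0,y0]
def box(q): a,b=q.min(0),q.max(0);return a,b
def cen(q):
    m=cv2.moments(q.astype(np.float32).reshape(-1,1,2));return np.array([m["m10"],m["m01"]])/m["m00"]
def sidetop(c,q):  # rim centre from far edge and width
    a,b=box(q);x=(a[0]+b[0])/2
    e=-ray(c,(x,a[1]))[1][2]
    return np.array([x,a[1]+(b[0]-a[0])/2*e]),b-a
E
python3 - <<'E'
from h import *
S=optics.read_camera("side");T=optics.read_camera("top")
for n,(ps,pt) in P.items():
    k="dark" if n=="cup" else "obj"
    qs=blob(S["color"],ps,k,*((22,24) if n=="cup" else (16,18)));qt=blob(T["color"],pt,k)
    a,b=box(qt);ct=(a+b)/2
    ct=np.array([ct[0],a[1]+(b[0]-a[0])/2])   # far edge is rim
    cs,sz=sidetop(S,qs)
    if n=="lid":
        kk=blob(S["color"],(283,183),"knob",10,10);print(" knob side",cen(kk),np.ptp(kk,0))
        kt=blob(T["color"],(269,216),"knob",8,8);print(" knob top",cen(kt),np.ptp(kt,0))
        X,g=tri(ray(S,cen(kk)),ray(T,cen(kt)));print(" knob",X.round(4),g.round(4))
    X,g=tri(ray(S,cs),ray(T,ct))
    d=np.linalg.norm(T["R"]@X+T["t"]);
    print(n,"X",X.round(4),"gap",g.round(4),"diam top mm",(1000*np.ptp(qt,0)*d/T["K"][0,0]).round(1),"side w",(1000*sz[0]*(S["R"]@X+S["t"])[2]/S["K"][0,0]).round(1),"px",cs.round(1),ct.round(1),cen(qt).round(1))
# shaker yaw
m=cv2.inRange(T["color"][135:200,212:275],(165,165,165),(255,255,255))
c=max(cv2.findContours(m,0,2)[0],key=cv2.contourArea);print(cv2.minAreaRect(c))
E
```

```text
knob side [282.41823266 183.90011186] [5.5   6.625]Traceback (most recent call last):
  File "<stdin>", line 11, in <module>
  File "h.py", line 25, in blob
    c=max(cs,key=lambda c:cv2.pointPolygonTest(cv2.convexHull(c),ctr,True))
ValueError: max() iterable argument is empty
```

```bash
cat > m.py <<'E'
from h import *
S=optics.read_camera("side");T=optics.read_camera("top")
for n,(ps,pt) in P.items():
    k="dark" if n=="cup" else "obj"
    qs=blob(S["color"],ps,k,*((22,24) if n=="cup" else (16,18)));qt=blob(T["color"],pt,k)
    a,b=box(qt);ct=np.array([(a+b)[0]/2,a[1]+(b[0]-a[0])/2])
    cs,sz=sidetop(S,qs)
    if n=="lid": cs=cen(blob(S["color"],(283,183),"knob",10,10))+[0,0]; ct=cen(qt)
    X,g=tri(ray(S,cs),ray(T,ct))
    d=(T["R"]@X+T["t"])[2]
    print(n,"X",X.round(4),"gap",g.round(4),"top mm",(1000*np.ptp(qt,0)*d/T["K"][0,0]).round(1),"side w",(1000*sz[0]*(S["R"]@X+S["t"])[2]/S["K"][0,0]).round(1),"px",cs.round(1),ct.round(1),cen(qt).round(1))
    z={"lid":.021,"pan":.03,"cup":.053}.get(n,.032)
    print("   on plane: side",onz(ray(S,cs),z).round(4),"top",onz(ray(T,ct),z if n!="lid" else .011).round(4))
m=cv2.inRange(T["color"][135:200,212:275],(165,165,165),(255,255,255))
c=max(cv2.findContours(m,0,2)[0],key=cv2.contourArea);print(cv2.minAreaRect(c))
E
python3 m.py
```

```text
lid X [0.453  0.1515 0.0241] gap 0.0028 top mm [68.5 67.1] side w 64.3 px [282.4 183.9] [268.7 215.6] [268.7 215.6]
   on plane: side [0.4539 0.1569 0.021 ] top [0.4552 0.1527 0.011 ]
pan X [0.4411 0.0052 0.0342] gap 0.0027 top mm [67.5 68.9] side w 64.3 px [300.4 204.4] [318.9 218.2] [318.8 218.6]
   on plane: side [0.4427 0.0112 0.03  ] top [0.4426 0.0047 0.03  ]
green X [ 0.5802 -0.0446  0.036 ] gap 0.0022 top mm [68.9 70.4] side w 66.3 px [349.9 199.4] [334.9 170.2] [334.8 170.5]
   on plane: side [ 0.5828 -0.0392  0.032 ] top [ 0.5819 -0.0453  0.032 ]
yellow X [ 0.4608 -0.1201  0.0362] gap 0.0023 top mm [70.3 70.3] side w 65.8 px [328.7 224.4] [362.1 210.4] [362.1 210.4]
   on plane: side [ 0.4628 -0.115   0.032 ] top [ 0.4622 -0.121   0.032 ]
red X [ 0.457  -0.2725  0.034 ] gap 0.001 top mm [70.7 68.9] side w 66.8 px [360.6 258.9] [414.8 210.7] [414.7 210.4]
   on plane: side [ 0.4579 -0.2706  0.032 ] top [ 0.4576 -0.2731  0.032 ]
cup X [0.6011 0.221  0.0585] gap 0.0023 top mm [76.2 75.9] side w 78.7 px [312.2 155.8] [242.4 164.1] [242.5 164. ]
   on plane: side [0.6054 0.231  0.053 ] top [0.6032 0.2215 0.053 ]
((31.447511672973633, 30.066967010498047), (45.78608322143555, 47.38047790527344), 83.0887680053711)
```

```bash
python3 -m creep '[{"rz":-6.5},{"rz":-6.5},{"rz":-6.5},{"x":-30,"y":-28},{"x":-30,"y":-28},{"x":-30,"y":-28},{"x":-30,"y":-28},{"x":-30,"y":-28},{"x":-30,"y":-28},{"x":-30,"y":-28}]' 30; python3 -m creep '[{"x":-1,"y":-40},{"x":-1,"y":-40},{"x":-1,"y":-40},{"x":-1,"y":-40},{"x":-1,"y":-40},{"x":-1,"y":-40},{"x":-1,"y":-40},{"x":-1,"y":-40},{"x":-1,"y":-40},{"x":-1,"y":-40}]'
```

```text
$[0]: bad value
$[0]: bad value
```

```bash
python3 -m creep '[{"x":0,"y":0,"z":0,"rx":0,"ry":0,"rz":-6.5,"grip":1},{"x":0,"y":0,"z":0,"rx":0,"ry":0,"rz":-6.5,"grip":1},{"x":0,"y":0,"z":0,"rx":0,"ry":0,"rz":-6.5,"grip":1},{"x":-30,"y":-28,"z":0,"rx":0,"ry":0,"rz":0,"grip":1},{"x":-30,"y":-28,"z":0,"rx":0,"ry":0,"rz":0,"grip":1},{"x":-30,"y":-28,"z":0,"rx":0,"ry":0,"rz":0,"grip":1},{"x":-30,"y":-28,"z":0,"rx":0,"ry":0,"rz":0,"grip":1},{"x":-30,"y":-28,"z":0,"rx":0,"ry":0,"rz":0,"grip":1},{"x":-30,"y":-28,"z":0,"rx":0,"ry":0,"rz":0,"grip":1},{"x":-30,"y":-28,"z":0,"rx":0,"ry":0,"rz":0,"grip":1}]' 30; python3 -c "
from plant import ctrl;s=ctrl.get_state();print(s['eef_pos'],s['tcp_rot'],s['qpos'])"
```

```text
time: 1.13
eef_pos: [0.4361, 0.439, 0.2315]
tcp_rot: [-0.0, 1.0, 0.0, 0.0]
contact_force: [1.5, -0.1, 0.4]
opening: 0.998
finger_force: 0.0
[0.43613033 0.43900929 0.23149277] [-3.92500000e-04  9.99999907e-01  1.18955766e-04  1.31568409e-04] [ 6.24888492e-01  1.64065443e-01  1.72099123e+00  4.11756041e-05
  1.25618341e+00 -9.46705570e-01]
```

```bash
python3 -m creep '[{"x":-0.5,"y":-40,"z":8,"rx":0,"ry":0,"rz":0,"grip":1},{"x":-0.5,"y":-40,"z":8,"rx":0,"ry":0,"rz":0,"grip":1},{"x":-0.5,"y":-40,"z":8,"rx":0,"ry":0,"rz":0,"grip":1},{"x":-0.5,"y":-40,"z":8,"rx":0,"ry":0,"rz":0,"grip":1},{"x":-0.5,"y":-40,"z":8,"rx":0,"ry":0,"rz":0,"grip":1},{"x":-0.5,"y":-40,"z":8,"rx":0,"ry":0,"rz":0,"grip":1},{"x":-0.5,"y":-40,"z":8,"rx":0,"ry":0,"rz":0,"grip":1},{"x":-0.5,"y":-40,"z":8,"rx":0,"ry":0,"rz":0,"grip":1},{"x":-0.5,"y":-40,"z":8,"rx":0,"ry":0,"rz":0,"grip":1},{"x":-0.5,"y":-32,"z":8,"rx":0,"ry":0,"rz":0,"grip":1}]'; python3 -m creep '[{"x":0,"y":-38,"z":0,"rx":0,"ry":0,"rz":0,"grip":1},{"x":0,"y":0,"z":35,"rx":0,"ry":0,"rz":0,"grip":1},{"x":0,"y":0,"z":35,"rx":0,"ry":0,"rz":0,"grip":1},{"x":0,"y":0,"z":20,"rx":0,"ry":0,"rz":0,"grip":1},{"x":0,"y":0,"z":0,"rx":0,"ry":0,"rz":0,"grip":1},{"x":0,"y":0,"z":0,"rx":0,"ry":0,"rz":0,"grip":1},{"x":0,"y":0,"z":0,"rx":0,"ry":0,"rz":0,"grip":1},{"x":0,"y":0,"z":0,"rx":0,"ry":0,"rz":0,"grip":1},{"x":0,"y":0,"z":0,"rx":0,"ry":0,"rz":0,"grip":1},{"x":0,"y":0,"z":0,"rx":0,"ry":0,"rz":0,"grip":1}]'
python3 - <<'E'
from h import *
S=optics.read_camera("side")["color"]
T=optics.read_camera("top")["color"]
a=cv2.resize(S[130:240,230:370],(800,628))[28:];
cv2.imwrite("pics/a1.png",a)
E
```

```text
time: 1.97
eef_pos: [0.44, 0.0462, 0.1513]
tcp_rot: [0.0, 1.0, -0.0, 0.001]
contact_force: [0.3, 0.3, -0.3]
opening: 0.998
finger_force: 0.0
time: 2.8
eef_pos: [0.4414, 0.0105, 0.0628]
tcp_rot: [-0.001, 1.0, -0.0, 0.001]
contact_force: [-0.9, -0.4, -0.1]
opening: 1.0
finger_force: 0.0
```

View pics/a1.png

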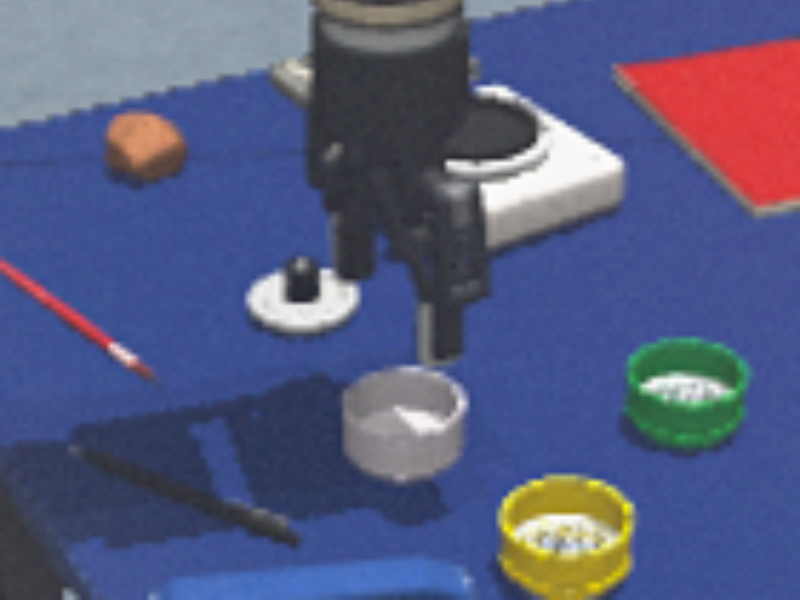

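The pan is between the open fingers at crop (405,425), with the fingertips at (352,278) and (440,362). I'll go down and grip.

```bash
python3 -m creep '[{"x":0,"y":0,"z":20,"rx":0,"ry":0,"rz":0,"grip":1},{"x":0,"y":0,"z":20,"rx":0,"ry":0,"rz":0,"grip":1},{"x":0,"y":0,"z":15,"rx":0,"ry":0,"rz":0,"grip":1},{"x":0,"y":0,"z":5,"rx":0,"ry":0,"rz":0,"grip":1},{"x":0,"y":0,"z":0,"rx":0,"ry":0,"rz":0,"grip":0.7},{"x":0,"y":0,"z":0,"rx":0,"ry":0,"rz":0,"grip":0.5},{"x":0,"y":0,"z":0,"rx":0,"ry":0,"rz":0,"grip":0.5},{"x":0,"y":0,"z":0,"rx":0,"ry":0,"rz":0,"grip":0.5},{"x":0,"y":0,"z":0,"rx":0,"ry":0,"rz":0,"grip":0.5},{"x":0,"y":0,"z":0,"rx":0,"ry":0,"rz":0,"grip":0.5}]' 25
python3 - <<'E'
from h import *
c=optics.read_camera("side");S=c["color"]
p=ctrl.get_state()["eef_pos"]
for q in ([.4414,.0105,.0758],):
    v=c["K"]@(c["R"]@np.array(q)+c["t"]);print(v[:2]/v[2])
cv2.imwrite("pics/a2.png",cv2.resize(S[150:240,240:360],(800,600)))
E
```

```text
time: 3.73
eef_pos: [0.4411, 0.0104, 0.0022]
tcp_rot: [-0.0, 1.0, -0.0, 0.001]
contact_force: [0.1, 0.8, 3.0]
opening: 0.725
finger_force: 27.7
[299.84525979 191.3676913 ]
```

View pics/a2.png

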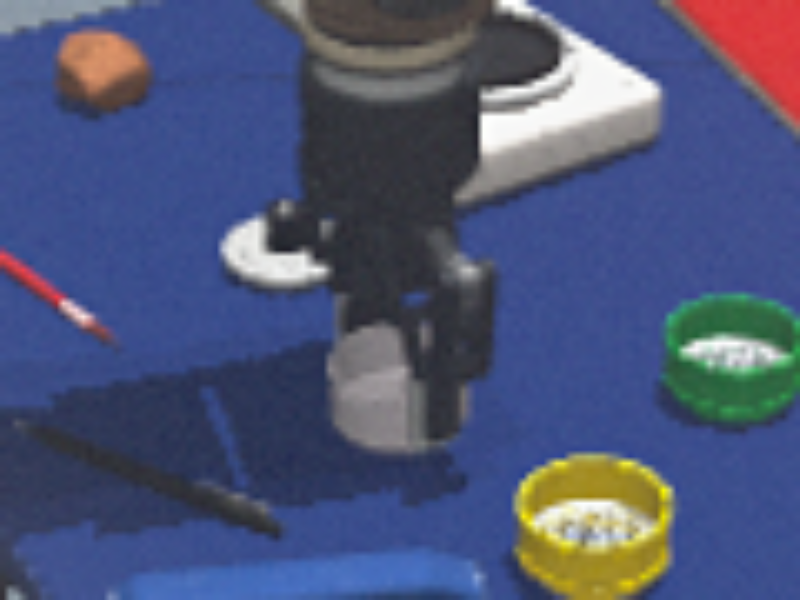

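Opening 0.725 (61.6 mm) matches the pan. The side camera's projection of the TCP, (299.8,191.4), matches the fingertips seen, so I trust that camera. I'll regrip at 90° to centre the pan in x as well.

```bash
python3 -m creep '[{"x":0,"y":0,"z":0,"rx":0,"ry":0,"rz":0,"grip":1},{"x":0,"y":0,"z":0,"rx":0,"ry":0,"rz":0,"grip":1},{"x":0,"y":0,"z":0,"rx":0,"ry":0,"rz":0,"grip":1},{"x":0,"y":0,"z":0,"rx":0,"ry":0,"rz":7,"grip":1},{"x":0,"y":0,"z":0,"rx":0,"ry":0,"rz":7,"grip":1},{"x":0,"y":0,"z":0,"rx":0,"ry":0,"rz":7,"grip":1},{"x":0,"y":0,"z":0,"rx":0,"ry":0,"rz":7,"grip":1},{"x":0,"y":0,"z":0,"rx":0,"ry":0,"rz":7,"grip":1},{"x":0,"y":0,"z":0,"rx":0,"ry":0,"rz":7,"grip":1},{"x":0,"y":0,"z":0,"rx":0,"ry":0,"rz":7,"grip":1}]'; python3 -m creep '[{"x":0,"y":0,"z":0,"rx":0,"ry":0,"rz":7,"grip":1},{"x":0,"y":0,"z":0,"rx":0,"ry":0,"rz":7,"grip":1},{"x":0,"y":0,"z":0,"rx":0,"ry":0,"rz":7,"grip":1},{"x":0,"y":0,"z":0,"rx":0,"ry":0,"rz":7,"grip":1},{"x":0,"y":0,"z":0,"rx":0,"ry":0,"rz":7,"grip":1},{"x":0,"y":0,"z":0,"rx":0,"ry":0,"rz":6,"grip":1},{"x":0,"y":0,"z":0,"rx":0,"ry":0,"rz":0,"grip":0.7},{"x":0,"y":0,"z":0,"rx":0,"ry":0,"rz":0,"grip":0.5},{"x":0,"y":0,"z":0,"rx":0,"ry":0,"rz":0,"grip":0.5},{"x":0,"y":0,"z":0,"rx":0,"ry":0,"rz":0,"grip":0.5}]' 30;  python3 -m creep '[{"x":0,"y":0,"z":0,"rx":0,"ry":0,"rz":0,"grip":0.5},{"x":0,"y":0,"z":0,"rx":0,"ry":0,"rz":0,"grip":0.5},{"x":0,"y":0,"z":-10,"rx":0,"ry":0,"rz":0,"grip":0.5},{"x":0,"y":0,"z":-20,"rx":0,"ry":0,"rz":0,"grip":0.5},{"x":0,"y":0,"z":-25,"rx":0,"ry":0,"rz":0,"grip":0.5},{"x":0,"y":0,"z":-25,"rx":0,"ry":0,"rz":0,"grip":0.5},{"x":0,"y":0,"z":-20,"rx":0,"ry":0,"rz":0,"grip":0.5},{"x":0,"y":0,"z":-10,"rx":0,"ry":0,"rz":0,"grip":0.5},{"x":0,"y":0,"z":0,"rx":0,"ry":0,"rz":0,"grip":0.5},{"x":0,"y":0,"z":0,"rx":0,"ry":0,"rz":0,"grip":0.5}]'; python3 -c "
from plant import ctrl;print(ctrl.get_state()['qpos'])"
```

```text
time: 4.62
eef_pos: [0.44, 0.0105, 0.0011]
tcp_rot: [0.417, 0.909, -0.0, -0.0]
contact_force: [0.9, 0.0, -0.2]
opening: 1.002
finger_force: 0.0
time: 5.45
eef_pos: [0.4404, 0.0105, 0.0016]
tcp_rot: [0.706, 0.708, -0.0, -0.0]
contact_force: [-1.5, 0.4, 3.5]
opening: 0.725
finger_force: 33.1
time: 6.28
eef_pos: [0.4401, 0.0105, 0.1112]
tcp_rot: [0.707, 0.707, 0.0, 0.0]
contact_force: [-0.7, 0.6, -0.9]
opening: 0.724
finger_force: 33.2
[-2.07301646e-01 -1.05172777e-01  2.23342617e+00  4.39175620e-05
  1.01284217e+00 -2.07911078e-01]
```

```bash
python3 -m creep '[{"x":27.3,"y":20.6,"z":0,"rx":0,"ry":0,"rz":0,"grip":0.5},{"x":27.3,"y":20.6,"z":0,"rx":0,"ry":0,"rz":0,"grip":0.5},{"x":27.3,"y":20.6,"z":0,"rx":0,"ry":0,"rz":0,"grip":0.5},{"x":27.3,"y":20.6,"z":0,"rx":0,"ry":0,"rz":0,"grip":0.5},{"x":27.3,"y":20.6,"z":0,"rx":0,"ry":0,"rz":0,"grip":0.5},{"x":27.3,"y":20.6,"z":0,"rx":0,"ry":0,"rz":0,"grip":0.5},{"x":27.3,"y":20.6,"z":0,"rx":0,"ry":0,"rz":0,"grip":0.5},{"x":27.3,"y":20.6,"z":0,"rx":0,"ry":0,"rz":0,"grip":0.5},{"x":0,"y":0,"z":0,"rx":0,"ry":0,"rz":0,"grip":0.5},{"x":0,"y":0,"z":0,"rx":0,"ry":0,"rz":0,"grip":0.5}]'
python3 - <<'E'
from h import *
S=optics.read_camera("side")["color"];T=optics.read_camera("top")["color"]
cv2.imwrite("pics/a3s.png",S);cv2.imwrite("pics/a3t.png",T)
a=cv2.resize(S[115:185,275:355],(400,350));b=cv2.resize(T[125:195,205:285],(400,350))
cv2.imwrite("pics/a3.png",np.hstack([a,b]))
E
```

```text
time: 7.12
eef_pos: [0.604, 0.2299, 0.108]
tcp_rot: [0.706, 0.708, -0.002, -0.001]
contact_force: [0.2, -0.1, -1.2]
opening: 0.724
finger_force: 33.2
```

View pics/a3.png

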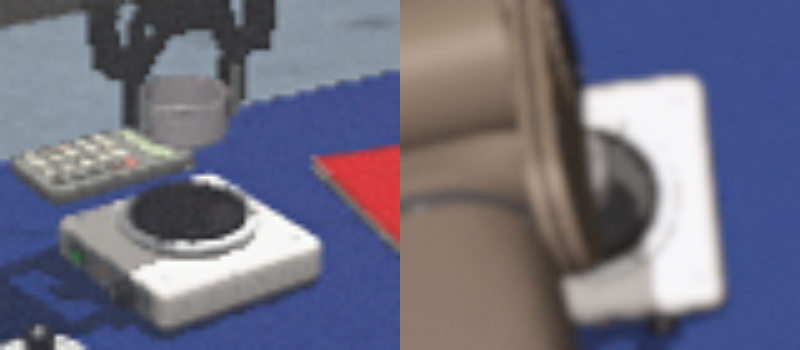

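Side crop: the held pan spans columns 143–228 and rows 75–143. The cup's dark ellipse is centred near (190,212) just below it. The arm hides part of the top view. I'll use the pan's known position to correct the side-camera bias.

```bash
python3 - <<'E'
from h import *
c=optics.read_camera("side");S=c["color"]
p=ctrl.get_state()["eef_pos"];print(p)
pr=lambda q:(lambda v:v[:2]/v[2])(c["K"]@(c["R"]@np.array(q,float)+c["t"]))
m=p+[0,0,.0134]
print("pan mid",pr(m),"top far/near extents")
th=np.linspace(0,2*np.pi,73)
cyl=lambda ctr,r,z0,z1:np.array([pr([ctr[0]+r*np.cos(t),ctr[1]+r*np.sin(t),z]) for t in th for z in(z0,z1)])
e=cyl(m,.031,m[2]-.015,m[2]+.015);print("pan box",e.min(0),e.max(0))
g=S.astype(int)
print("col311-313 rows 126..148");print(np.c_[np.arange(126,149),g[126:149,310:314].mean(1).round()])
print("row 140,141 cols");print(np.c_[np.arange(298,326),g[139:141,298:326].mean(0).round()])
q=blob(S,P["cup"][0],"dark",22,24);print("cup box",q.min(0),q.max(0),cen(q))
for th_ in(90,140):
    import h
print("cup col 312");print(np.c_[np.arange(146,172),g[146:172,311:314].mean(1).round()])
print(np.c_[np.arange(296,330),g[156:159,296:330].mean(0).round()])
E
```

```text
[0.6034303  0.22807634 0.10938351]
pan mid [312.11039913 137.68130466] top far/near extents
pan box [302.89891475 129.9409494 ] [321.33071167 145.63987777]
col311-313 rows 126..148
[[126. 166. 152. 138.]
 [127. 162. 150. 138.]
 [128. 162. 147. 136.]
 [129. 168. 154. 139.]
 [130. 136. 133. 134.]
 [131. 129. 126. 132.]
 [132. 132. 129. 134.]
 [133. 128. 127. 131.]
 [134. 128. 127. 131.]
 [135. 129. 126. 131.]
 [136. 164. 162. 168.]
 [137. 122. 119. 124.]
 [138. 128. 126. 130.]
 [139. 138. 135. 140.]
 [140. 135. 132. 136.]
 [141. 132. 131. 135.]
 [142. 134. 130. 135.]
 [143. 136. 132. 138.]
 [144. 123. 118. 122.]
 [145. 138. 139. 137.]
 [146. 126. 127. 126.]
 [147.  96.  96.  96.]
 [148. 100.  96.  96.]]
row 140,141 cols
[[298. 167. 154. 139.]
 [299. 146. 136. 126.]
 [300. 104. 102.  97.]
 [301.  66.  64.  62.]
 [302.  74.  73.  72.]
 [303. 114. 115. 114.]
 [304. 108. 106. 106.]
 [305. 116. 114. 119.]
 [306. 128. 124. 130.]
 [307. 130. 128. 130.]
 [308. 134. 132. 137.]
 [309. 134. 130. 136.]
 [310. 135. 132. 137.]
 [311. 137. 135. 140.]
 [312. 136. 133. 137.]
 [313. 137. 134. 139.]
 [31
[... 1042 characters left out ...]
58. 159.]
 [300. 117. 117. 116.]
 [301.  72.  70.  70.]
 [302.  55.  53.  52.]
 [303.  56.  54.  53.]
 [304.  60.  54.  57.]
 [305.  59.  57.  56.]
 [306.  61.  54.  56.]
 [307.  59.  54.  55.]
 [308.  60.  55.  55.]
 [309.  61.  54.  56.]
 [310.  62.  56.  56.]
 [311.  60.  54.  55.]
 [312.  59.  53.  56.]
 [313.  59.  54.  54.]
 [314.  58.  53.  55.]
 [315.  59.  53.  55.]
 [316.  61.  56.  55.]
 [317.  69.  64.  65.]
 [318.  70.  65.  64.]
 [319.  73.  68.  68.]
 [320.  73.  67.  69.]
 [321.  70.  65.  64.]
 [322.  63.  59.  61.]
 [323.  58.  57.  57.]
 [324. 142. 142. 142.]
 [325. 193. 194. 194.]
 [326. 223. 226. 229.]
 [327. 242. 246. 248.]
 [328. 227. 224. 225.]
 [329. 203. 182. 179.]]
```

```bash
python3 - <<'E'
from h import *
c=optics.read_camera("side")
ps=[]
for i in range(4):
    optics.read_camera("side");ps.append(ctrl.get_state()["eef_pos"])
print(np.mean(ps,0),np.std(ps,0))
for b in((311.87,156.8),(312.5,157.2)): print(onz(ray(c,b),.050))
pr=lambda q:(lambda v:v[:2]/v[2])(c["K"]@(c["R"]@np.array(q,float)+c["t"]))
print(pr(np.mean(ps,0)+[0,0,.0134]))
S=cv2.imread("pics/side0.png")
q=blob(S,(300,209),"obj",16,18);print("pan0 box",q.min(0),q.max(0),cen(q),"pred",pr([.4411,.0104,.015]))
E
```

```text
[0.60439297 0.228084   0.11110619] [0.0002614  0.00012347 0.00035753]
[0.60346141 0.22972624 0.05      ]
[0.60387201 0.22596681 0.05      ]
[312.35797297 137.15314582]
pan0 box [289.3125 198.4375] [311.4375 219.1875] [300.19538737 208.51720936] pred [300.10702396 208.96220542]
```

```bash
python3 -m creep '[{"x":-1,"y":0,"z":15,"rx":0,"ry":0,"rz":0,"grip":0.5},{"x":0,"y":0,"z":15,"rx":0,"ry":0,"rz":0,"grip":0.5},{"x":0,"y":0,"z":10,"rx":0,"ry":0,"rz":0,"grip":0.5},{"x":0,"y":0,"z":7,"rx":0,"ry":0,"rz":0,"grip":0.5},{"x":0,"y":0,"z":0,"rx":0,"ry":0,"rz":0,"grip":0.5},{"x":0,"y":0,"z":0,"rx":0,"ry":0,"rz":0,"grip":0.5},{"x":0,"y":0,"z":0,"rx":0,"ry":0,"rz":0,"grip":0.5},{"x":0,"y":0,"z":0,"rx":0,"ry":0,"rz":0,"grip":0.5},{"x":0,"y":0,"z":0,"rx":0,"ry":0,"rz":0,"grip":0.5},{"x":0,"y":0,"z":0,"rx":0,"ry":0,"rz":0,"grip":0.5}]'
python3 - <<'E'
from h import *
S=optics.read_camera("side")["color"];T=optics.read_camera("top")["color"]
print(ctrl.get_state()["eef_pos"],ctrl.get_state()["contact_force"])
a=cv2.resize(S[120:180,280:345],(433,400),interpolation=cv2.INTER_CUBIC);b=cv2.resize(T[135:195,220:275],(367,400),interpolation=cv2.INTER_CUBIC)
cv2.imwrite("pics/a4.png",np.hstack([a,b]))
E
```

```text
time: 8.35
eef_pos: [0.6054, 0.2282, 0.0651]
tcp_rot: [0.707, 0.707, 0.001, 0.0]
contact_force: [0.3, -0.2, -0.2]
opening: 0.722
finger_force: 33.2
[0.60517431 0.22808175 0.06478358] [ 0.09439457 -0.21075057 -1.5234087 ]
```

View pics/a4.png

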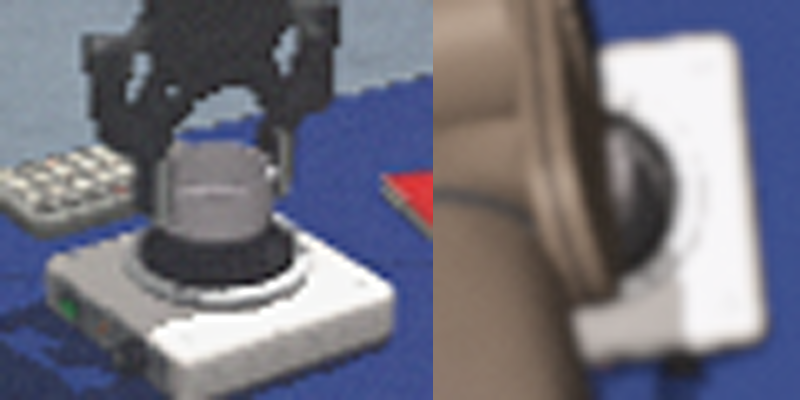

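Side: pan and cup are concentric in columns (218 and 217). In depth the pan may be 0–3 mm too near. I'll nudge it 1 mm away and lower gently.

```bash
python3 -m creep '[{"x":1,"y":0.5,"z":4,"rx":0,"ry":0,"rz":0,"grip":0.5},{"x":0,"y":0,"z":4,"rx":0,"ry":0,"rz":0,"grip":0.5},{"x":0,"y":0,"z":3,"rx":0,"ry":0,"rz":0,"grip":0.5},{"x":0,"y":0,"z":2,"rx":0,"ry":0,"rz":0,"grip":0.5},{"x":0,"y":0,"z":1,"rx":0,"ry":0,"rz":0,"grip":0.5},{"x":0,"y":0,"z":1,"rx":0,"ry":0,"rz":0,"grip":0.5},{"x":0,"y":0,"z":0,"rx":0,"ry":0,"rz":0,"grip":0.5},{"x":0,"y":0,"z":0,"rx":0,"ry":0,"rz":0,"grip":0.5},{"x":0,"y":0,"z":0,"rx":0,"ry":0,"rz":0,"grip":0.5},{"x":0,"y":0,"z":0,"rx":0,"ry":0,"rz":0,"grip":0.5}]'
```

```text
time: 9.28
eef_pos: [0.606, 0.2281, 0.0522]
tcp_rot: [0.707, 0.708, -0.001, 0.001]
contact_force: [-5.2, -5.1, 13.5]
opening: 0.722
finger_force: 34.5
```

Contact on the bevel with the force towards −x,−y, so I'll shift that way.

```bash
python3 -m creep '[{"x":-1,"y":-1,"z":0,"rx":0,"ry":0,"rz":0,"grip":0.5},{"x":-1,"y":-1,"z":0,"rx":0,"ry":0,"rz":0,"grip":0.5},{"x":-1,"y":-1,"z":0,"rx":0,"ry":0,"rz":0,"grip":0.5},{"x":0,"y":0,"z":1,"rx":0,"ry":0,"rz":0,"grip":0.5},{"x":0,"y":0,"z":1,"rx":0,"ry":0,"rz":0,"grip":0.5},{"x":0,"y":0,"z":0,"rx":0,"ry":0,"rz":0,"grip":0.5},{"x":0,"y":0,"z":0,"rx":0,"ry":0,"rz":0,"grip":0.5},{"x":0,"y":0,"z":0,"rx":0,"ry":0,"rz":0,"grip":0.5},{"x":0,"y":0,"z":0,"rx":0,"ry":0,"rz":0,"grip":0.5},{"x":0,"y":0,"z":0,"rx":0,"ry":0,"rz":0,"grip":0.5}]'
```

```text
time: 10.12
eef_pos: [0.6036, 0.2259, 0.0493]
tcp_rot: [0.707, 0.707, 0.0, 0.001]
contact_force: [-1.8, -0.6, 9.9]
opening: 0.729
finger_force: 34.2
```

```bash
python3 -m creep '[{"x":0,"y":-0.5,"z":0.5,"rx":0,"ry":0,"rz":0,"grip":0.5},{"x":0,"y":0,"z":0.5,"rx":0,"ry":0,"rz":0,"grip":0.5},{"x":0,"y":0,"z":0,"rx":0,"ry":0,"rz":0,"grip":0.5},{"x":0,"y":0,"z":0,"rx":0,"ry":0,"rz":0,"grip":0.5},{"x":0,"y":0,"z":0,"rx":0,"ry":0,"rz":0,"grip":0.5},{"x":0,"y":0,"z":0,"rx":0,"ry":0,"rz":0,"grip":0.5},{"x":0,"y":0,"z":0,"rx":0,"ry":0,"rz":0,"grip":0.5},{"x":0,"y":0,"z":0,"rx":0,"ry":0,"rz":0,"grip":0.5},{"x":0,"y":0,"z":0,"rx":0,"ry":0,"rz":0,"grip":0.5},{"x":0,"y":0,"z":0,"rx":0,"ry":0,"rz":0,"grip":0.5}]'; python3 - <<'E'
from h import *
p=[]
for i in range(5): optics.read_camera("side");p.append(ctrl.get_state()["eef_pos"])
print(np.mean(p,0),np.std(p,0),ctrl.get_state()["contact_force"])
E
```

```text
time: 10.95
eef_pos: [0.6036, 0.226, 0.0493]
tcp_rot: [0.707, 0.707, 0.001, 0.001]
contact_force: [-2.1, -0.3, 12.5]
opening: 0.725
finger_force: 34.5
[0.60360545 0.22597541 0.0492967 ] [1.76431250e-05 6.10274541e-06 1.62837062e-05] [-2.45486847 -1.30981821 13.0575823 ]
```

Firm on the floor at TCP z = 0.0493, with pan underside at about 0.0475. I'll release, lift, turn the tool by −90° so it closes along y, and travel to the green sieve.

```bash
python3 -m creep '[{"x":0,"y":0,"z":0,"rx":0,"ry":0,"rz":0,"grip":1},{"x":0,"y":0,"z":0,"rx":0,"ry":0,"rz":0,"grip":1},{"x":0,"y":0,"z":0,"rx":0,"ry":0,"rz":0,"grip":1},{"x":0,"y":0,"z":-10,"rx":0,"ry":0,"rz":0,"grip":1},{"x":0,"y":0,"z":-20,"rx":0,"ry":0,"rz":0,"grip":1},{"x":0,"y":0,"z":-25,"rx":0,"ry":0,"rz":0,"grip":1},{"x":0,"y":0,"z":-5,"rx":0,"ry":0,"rz":-7,"grip":1},{"x":0,"y":0,"z":0,"rx":0,"ry":0,"rz":-7,"grip":1},{"x":0,"y":0,"z":0,"rx":0,"ry":0,"rz":-7,"grip":1},{"x":0,"y":0,"z":0,"rx":0,"ry":0,"rz":-7,"grip":1}]'; python3 -m creep '[{"x":0,"y":0,"z":0,"rx":0,"ry":0,"rz":-7,"grip":1},{"x":0,"y":0,"z":0,"rx":0,"ry":0,"rz":-7,"grip":1},{"x":0,"y":0,"z":0,"rx":0,"ry":0,"rz":-7,"grip":1},{"x":0,"y":0,"z":0,"rx":0,"ry":0,"rz":-7,"grip":1},{"x":0,"y":0,"z":0,"rx":0,"ry":0,"rz":-7,"grip":1},{"x":0,"y":0,"z":0,"rx":0,"ry":0,"rz":-7,"grip":1},{"x":0,"y":0,"z":0,"rx":0,"ry":0,"rz":-7,"grip":1},{"x":0,"y":0,"z":0,"rx":0,"ry":0,"rz":-6,"grip":1},{"x":3,"y":-38,"z":0,"rx":0,"ry":0,"rz":0,"grip":1},{"x":3,"y":-38,"z":0,"rx":0,"ry":0,"rz":0,"grip":1}]'
python3 -m creep '[{"x":3,"y":-38,"z":0,"rx":0,"ry":0,"rz":0,"grip":1},{"x":3,"y":-38,"z":0,"rx":0,"ry":0,"rz":0,"grip":1},{"x":3,"y":-38,"z":0,"rx":0,"ry":0,"rz":0,"grip":1},{"x":3,"y":-38,"z":0,"rx":0,"ry":0,"rz":0,"grip":1},{"x":3,"y":-38,"z":0,"rx":0,"ry":0,"rz":0,"grip":1},{"x":0,"y":0,"z":0,"rx":0,"ry":0,"rz":0,"grip":1},{"x":0,"y":0,"z":0,"rx":0,"ry":0,"rz":0,"grip":1},{"x":0,"y":0,"z":0,"rx":0,"ry":0,"rz":0,"grip":1},{"x":0,"y":0,"z":0,"rx":0,"ry":0,"rz":0,"grip":1},{"x":0,"y":0,"z":0,"rx":0,"ry":0,"rz":0,"grip":1}]'
python3 - <<'E'
from h import *
c=optics.read_camera("side");S=c["color"]
print(ctrl.get_state()["eef_pos"],ctrl.get_state()["qpos"])
pr=lambda q:(lambda v:v[:2]/v[2])(c["K"]@(c["R"]@np.array(q,float)+c["t"]))
q=blob(S,(312,148),"pan",14,14);print("pan",q.min(0),q.max(0),cen(q),"pred mid",pr([.6036,.226,.062]))
for k in("green",): # truth test of silhouettes
    q=blob(S,P[k][0],"obj",16,18);cs,_=sidetop(c,q);print(cs,cen(q),onz(ray(c,cen(q)),.016))
a=cv2.resize(S[125:215,280:370],(600,600),interpolation=cv2.INTER_CUBIC);cv2.imwrite("pics/a5.png",a)
E
```

```text
time: 12.03
eef_pos: [0.6019, 0.226, 0.1068]
tcp_rot: [0.512, 0.859, 0.0, 0.0]
contact_force: [-0.3, -0.2, -0.1]
opening: 0.999
finger_force: 0.0
time: 12.87
eef_pos: [0.5865, 0.1519, 0.1064]
tcp_rot: [0.059, 0.998, 0.0, 0.0]
contact_force: [0.8, -2.0, -0.9]
opening: 1.002
finger_force: 0.0
time: 13.7
eef_pos: [0.549, -0.0341, 0.1063]
tcp_rot: [0.06, 0.998, 0.0, -0.0]
contact_force: [0.9, -0.1, 0.3]
opening: 0.999
finger_force: 0.0
[ 0.54896043 -0.03415608  0.10626011] [-2.46685657e-01  1.52596561e-01  1.98038350e+00  1.38827746e-04
  1.00886775e+00 -1.69806340e+00]
pan [297.5625 133.5625] [326.4375 162.4375] [312. 148.] pred mid [312.43157851 154.10560581]
[349.9375     199.32262195] [349.68081237 203.21855108] [ 0.58484245 -0.03663593  0.016     ]
```

View pics/a5.png

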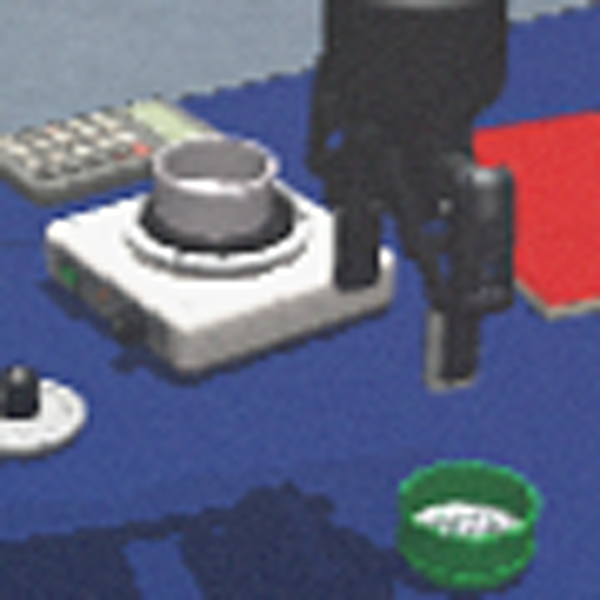

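The pan sits level and central in the cup (pan columns 153–280, cup 140–297). The green sieve is at crop (470,520). One turn row fell short by 7°, so I'll fix that and then pick green.

```bash
python3 -m creep '[{"x":0,"y":0,"z":0,"rx":0,"ry":0,"rz":-6.9,"grip":1},{"x":-32,"y":-6,"z":0,"rx":0,"ry":0,"rz":0,"grip":1},{"x":0,"y":0,"z":30,"rx":0,"ry":0,"rz":0,"grip":1},{"x":0,"y":0,"z":30,"rx":0,"ry":0,"rz":0,"grip":1},{"x":0,"y":0,"z":20,"rx":0,"ry":0,"rz":0,"grip":1},{"x":0,"y":0,"z":15,"rx":0,"ry":0,"rz":0,"grip":1},{"x":0,"y":0,"z":6,"rx":0,"ry":0,"rz":0,"grip":1},{"x":0,"y":0,"z":0,"rx":0,"ry":0,"rz":0,"grip":1},{"x":0,"y":0,"z":0,"rx":0,"ry":0,"rz":0,"grip":0.7},{"x":0,"y":0,"z":0,"rx":0,"ry":0,"rz":0,"grip":0.5}]'; python3 -m creep '[{"x":0,"y":0,"z":0,"rx":0,"ry":0,"rz":0,"grip":0.5},{"x":0,"y":0,"z":0,"rx":0,"ry":0,"rz":0,"grip":0.5},{"x":0,"y":0,"z":0,"rx":0,"ry":0,"rz":0,"grip":0.5},{"x":0,"y":0,"z":0,"rx":0,"ry":0,"rz":0,"grip":0.5},{"x":0,"y":0,"z":0,"rx":0,"ry":0,"rz":0,"grip":0.5},{"x":0,"y":0,"z":0,"rx":0,"ry":0,"rz":0,"grip":0.5},{"x":0,"y":0,"z":0,"rx":0,"ry":0,"rz":0,"grip":0.5},{"x":0,"y":0,"z":0,"rx":0,"ry":0,"rz":0,"grip":0.5},{"x":0,"y":0,"z":0,"rx":0,"ry":0,"rz":0,"grip":0.5},{"x":0,"y":0,"z":0,"rx":0,"ry":0,"rz":0,"grip":0.5}]' 30
```

```text
time: 14.58
eef_pos: [0.5822, -0.0415, 0.0069]
tcp_rot: [0.0, 1.0, -0.0, 0.001]
contact_force: [0.0, 0.5, 0.3]
opening: 0.748
finger_force: 0.3
time: 15.42
eef_pos: [0.5823, -0.0417, 0.0072]
tcp_rot: [0.001, 1.0, -0.0, 0.002]
contact_force: [-0.8, -0.3, 5.1]
opening: 0.717
finger_force: 34.7
```

```bash
python3 -m creep '[{"x":0,"y":0,"z":-20,"rx":0,"ry":0,"rz":0,"grip":0.5},{"x":0,"y":0,"z":-35,"rx":0,"ry":0,"rz":0,"grip":0.5},{"x":0,"y":0,"z":-35,"rx":0,"ry":0,"rz":0,"grip":0.5},{"x":-3,"y":30,"z":-22,"rx":0,"ry":0,"rz":0,"grip":0.5},{"x":-3,"y":40,"z":0,"rx":0,"ry":0,"rz":0,"grip":0.5},{"x":-3,"y":40,"z":0,"rx":0,"ry":0,"rz":0,"grip":0.5},{"x":-3,"y":40,"z":0,"rx":0,"ry":0,"rz":0,"grip":0.5},{"x":-3,"y":40,"z":0,"rx":0,"ry":0,"rz":0,"grip":0.5},{"x":-3,"y":40,"z":0,"rx":0,"ry":0,"rz":0,"grip":0.5},{"x":-3,"y":37,"z":0,"rx":0,"ry":0,"rz":0,"grip":0.5}]'; python3 -m creep '[{"x":0,"y":0,"z":0,"rx":0,"ry":0,"rz":0,"grip":0.5},{"x":0,"y":0,"z":0,"rx":0,"ry":0,"rz":0,"grip":0.5},{"x":0,"y":0,"z":0,"rx":0,"ry":0,"rz":0,"grip":0.5},{"x":0,"y":0,"z":10,"rx":0,"ry":0,"rz":0,"grip":0.5},{"x":0,"y":0,"z":10,"rx":0,"ry":0,"rz":0,"grip":0.5},{"x":0,"y":0,"z":0,"rx":0,"ry":0,"rz":0,"grip":0.5},{"x":0,"y":0,"z":0,"rx":0,"ry":0,"rz":0,"grip":0.5},{"x":0,"y":0,"z":0,"rx":0,"ry":0,"rz":0,"grip":0.5},{"x":0,"y":0,"z":0,"rx":0,"ry":0,"rz":0,"grip":0.5},{"x":0,"y":0,"z":0,"rx":0,"ry":0,"rz":0,"grip":0.5}]'
python3 - <<'E'
from h import *
c=optics.read_camera("side");S=c["color"]
print(ctrl.get_state()["eef_pos"],ctrl.get_state()["contact_force"])
a=cv2.resize(S[110:180,275:355],(685,600),interpolation=cv2.INTER_CUBIC);cv2.imwrite("pics/a6.png",a)
E
```

```text
time: 16.25
eef_pos: [0.6014, 0.2275, 0.117]
tcp_rot: [0.0, 1.0, -0.0, -0.0]
contact_force: [1.1, -0.9, 0.6]
opening: 0.717
finger_force: 33.9
time: 17.08
eef_pos: [0.6025, 0.2253, 0.0978]
tcp_rot: [0.001, 1.0, 0.0, 0.0]
contact_force: [-0.2, 0.9, -0.8]
opening: 0.717
finger_force: 33.9
[0.60252244 0.22540228 0.09785468] [ 0.21838491  0.34024227 -1.11644371]
```

View pics/a6.png

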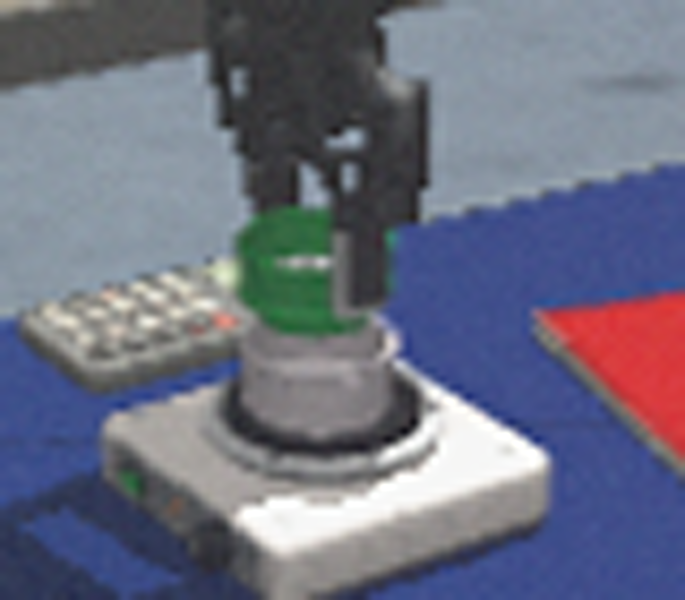

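Held green spans columns 237–393 and the pan 240–401, so green needs about 1.5–2 mm in +x. I'll correct that and lower.

```bash
python3 -m creep '[{"x":-1.5,"y":0,"z":4,"rx":0,"ry":0,"rz":0,"grip":0.5},{"x":0,"y":0,"z":4,"rx":0,"ry":0,"rz":0,"grip":0.5},{"x":0,"y":0,"z":4,"rx":0,"ry":0,"rz":0,"grip":0.5},{"x":0,"y":0,"z":3,"rx":0,"ry":0,"rz":0,"grip":0.5},{"x":0,"y":0,"z":2,"rx":0,"ry":0,"rz":0,"grip":0.5},{"x":0,"y":0,"z":1,"rx":0,"ry":0,"rz":0,"grip":0.5},{"x":0,"y":0,"z":1,"rx":0,"ry":0,"rz":0,"grip":0.5},{"x":0,"y":0,"z":0,"rx":0,"ry":0,"rz":0,"grip":0.5},{"x":0,"y":0,"z":0,"rx":0,"ry":0,"rz":0,"grip":0.5},{"x":0,"y":0,"z":0,"rx":0,"ry":0,"rz":0,"grip":0.5}]'
```

```text
time: 17.97
eef_pos: [0.6038, 0.2255, 0.0785]
tcp_rot: [0.001, 1.0, 0.0, 0.0]
contact_force: [1.0, 0.2, -0.2]
opening: 0.721
finger_force: 33.9
```

No contact yet with the foot well inside the rim. I'll go on down.

```bash
python3 -m creep '[{"x":0,"y":0,"z":1,"rx":0,"ry":0,"rz":0,"grip":0.5},{"x":0,"y":0,"z":1,"rx":0,"ry":0,"rz":0,"grip":0.5},{"x":0,"y":0,"z":1,"rx":0,"ry":0,"rz":0,"grip":0.5},{"x":0,"y":0,"z":0,"rx":0,"ry":0,"rz":0,"grip":0.5},{"x":0,"y":0,"z":0,"rx":0,"ry":0,"rz":0,"grip":0.5},{"x":0,"y":0,"z":0,"rx":0,"ry":0,"rz":0,"grip":0.5},{"x":0,"y":0,"z":0,"rx":0,"ry":0,"rz":0,"grip":0.5},{"x":0,"y":0,"z":0,"rx":0,"ry":0,"rz":0,"grip":0.5},{"x":0,"y":0,"z":0,"rx":0,"ry":0,"rz":0,"grip":0.5},{"x":0,"y":0,"z":0,"rx":0,"ry":0,"rz":0,"grip":0.5}]'
```

```text
time: 18.8
eef_pos: [0.6044, 0.2257, 0.0778]
tcp_rot: [0.0, 1.0, 0.0, 0.001]
contact_force: [-2.8, -1.3, 8.0]
opening: 0.721
finger_force: 34.9
```

```bash
python3 -m creep '[{"x":0,"y":0,"z":0,"rx":0,"ry":0,"rz":0,"grip":1},{"x":0,"y":0,"z":0,"rx":0,"ry":0,"rz":0,"grip":1},{"x":0,"y":0,"z":0,"rx":0,"ry":0,"rz":0,"grip":1},{"x":0,"y":0,"z":-10,"rx":0,"ry":0,"rz":0,"grip":1},{"x":0,"y":0,"z":-20,"rx":0,"ry":0,"rz":0,"grip":1},{"x":0,"y":0,"z":-25,"rx":0,"ry":0,"rz":0,"grip":1},{"x":14,"y":-34,"z":0,"rx":0,"ry":0,"rz":0,"grip":1},{"x":14,"y":-34,"z":0,"rx":0,"ry":0,"rz":0,"grip":1},{"x":14,"y":-34,"z":0,"rx":0,"ry":0,"rz":0,"grip":1},{"x":14,"y":-34,"z":0,"rx":0,"ry":0,"rz":0,"grip":1}]'; python3 -m creep '[{"x":14,"y":-34,"z":0,"rx":0,"ry":0,"rz":0,"grip":1},{"x":14,"y":-34,"z":0,"rx":0,"ry":0,"rz":0,"grip":1},{"x":14,"y":-34,"z":0,"rx":0,"ry":0,"rz":0,"grip":1},{"x":14,"y":-34,"z":0,"rx":0,"ry":0,"rz":0,"grip":1},{"x":14,"y":-34,"z":0,"rx":0,"ry":0,"rz":0,"grip":1},{"x":14,"y":-34,"z":0,"rx":0,"ry":0,"rz":0,"grip":1},{"x":0,"y":0,"z":0,"rx":0,"ry":0,"rz":0,"grip":1},{"x":0,"y":0,"z":0,"rx":0,"ry":0,"rz":0,"grip":1},{"x":0,"y":0,"z":0,"rx":0,"ry":0,"rz":0,"grip":1},{"x":0,"y":0,"z":0,"rx":0,"ry":0,"rz":0,"grip":1}]'
python3 - <<'E'
from h import *
c=optics.read_camera("side");S=c["color"]
print(ctrl.get_state()["eef_pos"],ctrl.get_state()["contact_force"])
a=cv2.resize(S[110:180,275:355],(457,400),interpolation=cv2.INTER_CUBIC)
b=cv2.resize(S[180:250,300:360],(343,400),interpolation=cv2.INTER_CUBIC);cv2.imwrite("pics/a7.png",np.hstack([a,b]))
E
```

```text
time: 19.63
eef_pos: [0.5469, 0.0885, 0.131]
tcp_rot: [0.0, 1.0, -0.0, 0.0]
contact_force: [0.7, -0.8, -0.4]
opening: 0.996
finger_force: 0.0
time: 20.47
eef_pos: [0.4636, -0.1135, 0.1305]
tcp_rot: [-0.0, 1.0, 0.0, 0.0]
contact_force: [0.3, -1.1, -0.0]
opening: 0.998
finger_force: 0.0
[ 0.46362065 -0.11333677  0.13041348] [0.03013135 0.86286992 0.25225768]
```

View pics/a7.png

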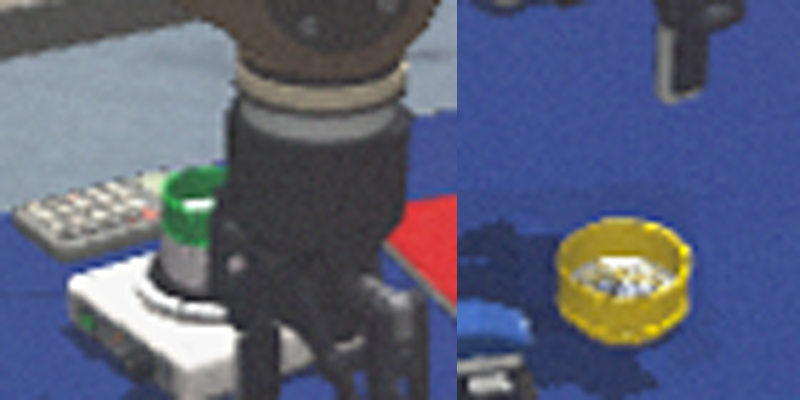

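Green sits flush on the pan, its left edge running straight into the pan's. Yellow is clear at crop (622,280). Picking it now.

```bash
python3 -m creep '[{"x":2.5,"y":-3,"z":25,"rx":0,"ry":0,"rz":0,"grip":1},{"x":0,"y":0,"z":33,"rx":0,"ry":0,"rz":0,"grip":1},{"x":0,"y":0,"z":30,"rx":0,"ry":0,"rz":0,"grip":1},{"x":0,"y":0,"z":20,"rx":0,"ry":0,"rz":0,"grip":1},{"x":0,"y":0,"z":12,"rx":0,"ry":0,"rz":0,"grip":1},{"x":0,"y":0,"z":6,"rx":0,"ry":0,"rz":0,"grip":1},{"x":0,"y":0,"z":0,"rx":0,"ry":0,"rz":0,"grip":1},{"x":0,"y":0,"z":0,"rx":0,"ry":0,"rz":0,"grip":0.8},{"x":0,"y":0,"z":0,"rx":0,"ry":0,"rz":0,"grip":0.7},{"x":0,"y":0,"z":0,"rx":0,"ry":0,"rz":0,"grip":0.5}]'; python3 -m creep '[{"x":0,"y":0,"z":0,"rx":0,"ry":0,"rz":0,"grip":0.5},{"x":0,"y":0,"z":0,"rx":0,"ry":0,"rz":0,"grip":0.5},{"x":0,"y":0,"z":0,"rx":0,"ry":0,"rz":0,"grip":0.5},{"x":0,"y":0,"z":0,"rx":0,"ry":0,"rz":0,"grip":0.5},{"x":0,"y":0,"z":0,"rx":0,"ry":0,"rz":0,"grip":0.5},{"x":0,"y":0,"z":0,"rx":0,"ry":0,"rz":0,"grip":0.5},{"x":0,"y":0,"z":0,"rx":0,"ry":0,"rz":0,"grip":0.5},{"x":0,"y":0,"z":0,"rx":0,"ry":0,"rz":0,"grip":0.5},{"x":0,"y":0,"z":0,"rx":0,"ry":0,"rz":0,"grip":0.5},{"x":0,"y":0,"z":0,"rx":0,"ry":0,"rz":0,"grip":0.5}]' 30
```

```text
time: 21.35
eef_pos: [0.4623, -0.1178, 0.006]
tcp_rot: [0.0, 1.0, -0.001, 0.002]
contact_force: [-0.2, -0.0, -0.9]
opening: 0.722
finger_force: 32.7
time: 22.18
eef_pos: [0.4622, -0.1178, 0.006]
tcp_rot: [0.001, 1.0, -0.001, 0.002]
contact_force: [0.2, 1.7, 5.9]
opening: 0.72
finger_force: 33.4
```

```bash
python3 -m creep '[{"x":0,"y":0,"z":-20,"rx":0,"ry":0,"rz":0,"grip":0.5},{"x":0,"y":0,"z":-40,"rx":0,"ry":0,"rz":0,"grip":0.5},{"x":0,"y":0,"z":-40,"rx":0,"ry":0,"rz":0,"grip":0.5},{"x":0,"y":0,"z":-40,"rx":0,"ry":0,"rz":0,"grip":0.5},{"x":-14.2,"y":34.4,"z":0,"rx":0,"ry":0,"rz":0,"grip":0.5},{"x":-14.2,"y":34.4,"z":0,"rx":0,"ry":0,"rz":0,"grip":0.5},{"x":-14.2,"y":34.4,"z":0,"rx":0,"ry":0,"rz":0,"grip":0.5},{"x":-14.2,"y":34.4,"z":0,"rx":0,"ry":0,"rz":0,"grip":0.5},{"x":-14.2,"y":34.4,"z":0,"rx":0,"ry":0,"rz":0,"grip":0.5},{"x":-14.2,"y":34.4,"z":0,"rx":0,"ry":0,"rz":0,"grip":0.5}]'; python3 -m creep '[{"x":-14.2,"y":34.4,"z":0,"rx":0,"ry":0,"rz":0,"grip":0.5},{"x":-14.2,"y":34.4,"z":0,"rx":0,"ry":0,"rz":0,"grip":0.5},{"x":-14.2,"y":34.4,"z":0,"rx":0,"ry":0,"rz":0,"grip":0.5},{"x":-14.2,"y":34.4,"z":0,"rx":0,"ry":0,"rz":0,"grip":0.5},{"x":0,"y":0,"z":10,"rx":0,"ry":0,"rz":0,"grip":0.5},{"x":0,"y":0,"z":10,"rx":0,"ry":0,"rz":0,"grip":0.5},{"x":0,"y":0,"z":0,"rx":0,"ry":0,"rz":0,"grip":0.5},{"x":0,"y":0,"z":0,"rx":0,"ry":0,"rz":0,"grip":0.5},{"x":0,"y":0,"z":0,"rx":0,"ry":0,"rz":0,"grip":0.5},{"x":0,"y":0,"z":0,"rx":0,"ry":0,"rz":0,"grip":0.5}]'
python3 - <<'E'
from h import *
c=optics.read_camera("side");S=c["color"]
print(ctrl.get_state()["eef_pos"],ctrl.get_state()["contact_force"])
a=cv2.resize(S[105:175,275:355],(685,600),interpolation=cv2.INTER_CUBIC);cv2.imwrite("pics/a8.png",a)
E
```

```text
time: 23.02
eef_pos: [0.5462, 0.0906, 0.1442]
tcp_rot: [0.001, 1.0, -0.0, -0.0]
contact_force: [1.3, 0.5, 0.3]
opening: 0.721
finger_force: 33.3
time: 23.85
eef_pos: [0.6033, 0.2254, 0.1248]
tcp_rot: [0.001, 1.0, 0.0, 0.0]
contact_force: [0.2, -0.3, 0.0]
opening: 0.72
finger_force: 33.3
[0.6034552  0.22551859 0.12506951] [ 0.14376629 -1.36386651 -0.98078957]
```

View pics/a8.png

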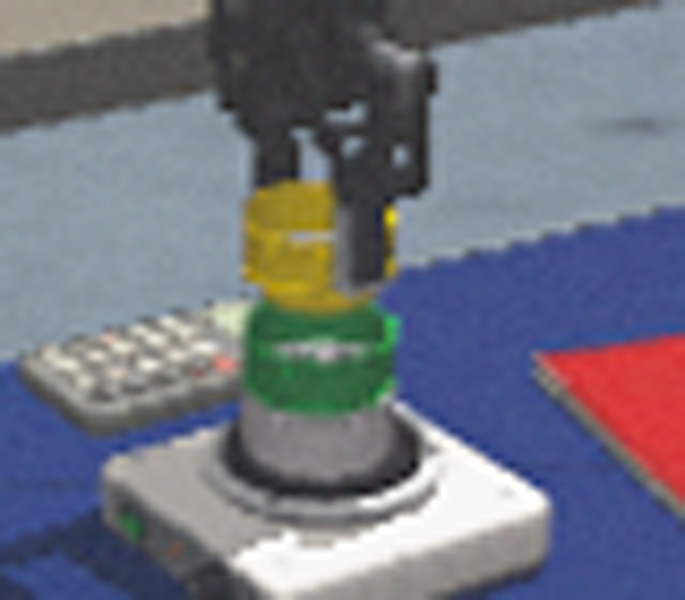

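Green sits square on the pan. Yellow (243–395) lines up with green (243–400) to within 1 mm. Lowering.

```bash
python3 -m creep '[{"x":-0.8,"y":0,"z":5,"rx":0,"ry":0,"rz":0,"grip":0.5},{"x":0,"y":0,"z":5,"rx":0,"ry":0,"rz":0,"grip":0.5},{"x":0,"y":0,"z":4,"rx":0,"ry":0,"rz":0,"grip":0.5},{"x":0,"y":0,"z":4,"rx":0,"ry":0,"rz":0,"grip":0.5},{"x":0,"y":0,"z":3,"rx":0,"ry":0,"rz":0,"grip":0.5},{"x":0,"y":0,"z":2,"rx":0,"ry":0,"rz":0,"grip":0.5},{"x":0,"y":0,"z":2,"rx":0,"ry":0,"rz":0,"grip":0.5},{"x":0,"y":0,"z":1,"rx":0,"ry":0,"rz":0,"grip":0.5},{"x":0,"y":0,"z":0,"rx":0,"ry":0,"rz":0,"grip":0.5},{"x":0,"y":0,"z":0,"rx":0,"ry":0,"rz":0,"grip":0.5}]'; python3 -m creep '[{"x":0,"y":0,"z":1,"rx":0,"ry":0,"rz":0,"grip":0.5},{"x":0,"y":0,"z":0,"rx":0,"ry":0,"rz":0,"grip":0.5},{"x":0,"y":0,"z":0,"rx":0,"ry":0,"rz":0,"grip":0.5},{"x":0,"y":0,"z":0,"rx":0,"ry":0,"rz":0,"grip":0.5},{"x":0,"y":0,"z":0,"rx":0,"ry":0,"rz":0,"grip":0.5},{"x":0,"y":0,"z":0,"rx":0,"ry":0,"rz":0,"grip":0.5},{"x":0,"y":0,"z":0,"rx":0,"ry":0,"rz":0,"grip":0.5},{"x":0,"y":0,"z":0,"rx":0,"ry":0,"rz":0,"grip":0.5},{"x":0,"y":0,"z":0,"rx":0,"ry":0,"rz":0,"grip":0.5},{"x":0,"y":0,"z":0,"rx":0,"ry":0,"rz":0,"grip":0.5}]'
```

```text
time: 24.73
eef_pos: [0.6046, 0.2269, 0.1004]
tcp_rot: [0.0, 1.0, 0.0, 0.001]
contact_force: [-1.8, -0.6, 6.4]
opening: 0.717
finger_force: 34.0
time: 25.57
eef_pos: [0.6049, 0.227, 0.1003]
tcp_rot: [0.0, 1.0, 0.0, 0.001]
contact_force: [-3.2, -0.4, 8.3]
opening: 0.717
finger_force: 34.2
```

```bash
python3 -m creep '[{"x":0,"y":0,"z":0,"rx":0,"ry":0,"rz":0,"grip":1},{"x":0,"y":0,"z":0,"rx":0,"ry":0,"rz":0,"grip":1},{"x":0,"y":0,"z":0,"rx":0,"ry":0,"rz":0,"grip":1},{"x":0,"y":0,"z":-10,"rx":0,"ry":0,"rz":0,"grip":1},{"x":0,"y":0,"z":-20,"rx":0,"ry":0,"rz":0,"grip":1},{"x":0,"y":0,"z":-25,"rx":0,"ry":0,"rz":0,"grip":1},{"x":11.4,"y":-38.5,"z":0,"rx":0,"ry":0,"rz":0,"grip":1},{"x":11.4,"y":-38.5,"z":0,"rx":0,"ry":0,"rz":0,"grip":1},{"x":11.4,"y":-38.5,"z":0,"rx":0,"ry":0,"rz":0,"grip":1},{"x":11.4,"y":-38.5,"z":0,"rx":0,"ry":0,"rz":0,"grip":1}]'; python3 -m creep '[{"x":11.4,"y":-38.5,"z":0,"rx":0,"ry":0,"rz":0,"grip":1},{"x":11.4,"y":-38.5,"z":0,"rx":0,"ry":0,"rz":0,"grip":1},{"x":11.4,"y":-38.5,"z":0,"rx":0,"ry":0,"rz":0,"grip":1},{"x":11.4,"y":-38.5,"z":0,"rx":0,"ry":0,"rz":0,"grip":1},{"x":11.4,"y":-38.5,"z":0,"rx":0,"ry":0,"rz":0,"grip":1},{"x":11.4,"y":-38.5,"z":0,"rx":0,"ry":0,"rz":0,"grip":1},{"x":11.4,"y":-38.5,"z":0,"rx":0,"ry":0,"rz":0,"grip":1},{"x":11.4,"y":-38.5,"z":0,"rx":0,"ry":0,"rz":0,"grip":1},{"x":11.4,"y":-38.5,"z":0,"rx":0,"ry":0,"rz":0,"grip":1},{"x":0,"y":0,"z":0,"rx":0,"ry":0,"rz":0,"grip":1}]'
python3 -c "
from h import *
optics.read_camera('side');optics.read_camera('side');print(ctrl.get_state()['eef_pos'],ctrl.get_state()['qpos'])"
```

```text
time: 26.4
eef_pos: [0.5576, 0.0713, 0.153]
tcp_rot: [-0.0, 1.0, -0.0, 0.0]
contact_force: [1.3, -1.2, -0.2]
opening: 0.997
finger_force: 0.0
time: 27.23
eef_pos: [0.4537, -0.2801, 0.1536]
tcp_rot: [0.004, 1.0, -0.002, 0.0]
contact_force: [0.3, -0.1, -0.3]
opening: 1.001
finger_force: 0.0
[ 0.45468217 -0.27533425  0.15277696] [-7.35606060e-01  5.05637427e-02  1.99625586e+00  3.11050444e-04
  1.09449408e+00 -2.30179139e+00]
```

```bash
python3 -m creep '[{"x":-2,"y":1,"z":20,"rx":0,"ry":0,"rz":0,"grip":1},{"x":0,"y":0,"z":33,"rx":0,"ry":0,"rz":0,"grip":1},{"x":0,"y":0,"z":33,"rx":0,"ry":0,"rz":0,"grip":1},{"x":0,"y":0,"z":30,"rx":0,"ry":0,"rz":0,"grip":1},{"x":0,"y":0,"z":18,"rx":0,"ry":0,"rz":0,"grip":1},{"x":0,"y":0,"z":10,"rx":0,"ry":0,"rz":0,"grip":1},{"x":0,"y":0,"z":4,"rx":0,"ry":0,"rz":0,"grip":1},{"x":0,"y":0,"z":0,"rx":0,"ry":0,"rz":0,"grip":0.8},{"x":0,"y":0,"z":0,"rx":0,"ry":0,"rz":0,"grip":0.7},{"x":0,"y":0,"z":0,"rx":0,"ry":0,"rz":0,"grip":0.5}]'; python3 -m creep '[{"x":0,"y":0,"z":0,"rx":0,"ry":0,"rz":0,"grip":0.5},{"x":0,"y":0,"z":0,"rx":0,"ry":0,"rz":0,"grip":0.5},{"x":0,"y":0,"z":0,"rx":0,"ry":0,"rz":0,"grip":0.5},{"x":0,"y":0,"z":0,"rx":0,"ry":0,"rz":0,"grip":0.5},{"x":0,"y":0,"z":0,"rx":0,"ry":0,"rz":0,"grip":0.5},{"x":0,"y":0,"z":0,"rx":0,"ry":0,"rz":0,"grip":0.5},{"x":0,"y":0,"z":0,"rx":0,"ry":0,"rz":0,"grip":0.5},{"x":0,"y":0,"z":0,"rx":0,"ry":0,"rz":0,"grip":0.5},{"x":0,"y":0,"z":0,"rx":0,"ry":0,"rz":0,"grip":0.5},{"x":0,"y":0,"z":0,"rx":0,"ry":0,"rz":0,"grip":0.5}]' 30
```

```text
time: 28.17
eef_pos: [0.4587, -0.2737, 0.0064]
tcp_rot: [0.0, 1.0, -0.001, 0.001]
contact_force: [0.6, 0.2, -0.7]
opening: 0.717
finger_force: 32.7
time: 29.0
eef_pos: [0.4584, -0.2737, 0.0061]
tcp_rot: [0.001, 1.0, -0.001, 0.001]
contact_force: [0.5, 0.7, 6.7]
opening: 0.714
finger_force: 33.4
```

```bash
python3 -m creep '[{"x":0,"y":0,"z":-20,"rx":0,"ry":0,"rz":0,"grip":0.5},{"x":0,"y":0,"z":-40,"rx":0,"ry":0,"rz":0,"grip":0.5},{"x":0,"y":0,"z":-40,"rx":0,"ry":0,"rz":0,"grip":0.5},{"x":0,"y":0,"z":-40,"rx":0,"ry":0,"rz":0,"grip":0.5},{"x":0,"y":0,"z":-28,"rx":0,"ry":0,"rz":0,"grip":0.5},{"x":-11.2,"y":38.5,"z":0,"rx":0,"ry":0,"rz":0,"grip":0.5},{"x":-11.2,"y":38.5,"z":0,"rx":0,"ry":0,"rz":0,"grip":0.5},{"x":-11.2,"y":38.5,"z":0,"rx":0,"ry":0,"rz":0,"grip":0.5},{"x":-11.2,"y":38.5,"z":0,"rx":0,"ry":0,"rz":0,"grip":0.5},{"x":-11.2,"y":38.5,"z":0,"rx":0,"ry":0,"rz":0,"grip":0.5}]'; python3 -m creep '[{"x":-11.2,"y":38.5,"z":0,"rx":0,"ry":0,"rz":0,"grip":0.5},{"x":-11.2,"y":38.5,"z":0,"rx":0,"ry":0,"rz":0,"grip":0.5},{"x":-11.2,"y":38.5,"z":0,"rx":0,"ry":0,"rz":0,"grip":0.5},{"x":-11.2,"y":38.5,"z":0,"rx":0,"ry":0,"rz":0,"grip":0.5},{"x":-11.2,"y":38.5,"z":0,"rx":0,"ry":0,"rz":0,"grip":0.5},{"x":-11.2,"y":38.5,"z":0,"rx":0,"ry":0,"rz":0,"grip":0.5},{"x":-11.2,"y":38.5,"z":0,"rx":0,"ry":0,"rz":0,"grip":0.5},{"x":-11.2,"y":38.5,"z":0,"rx":0,"ry":0,"rz":0,"grip":0.5},{"x":0,"y":0,"z":10,"rx":0,"ry":0,"rz":0,"grip":0.5},{"x":0,"y":0,"z":8,"rx":0,"ry":0,"rz":0,"grip":0.5}]'; python3 -m creep '[{"x":0,"y":0,"z":0,"rx":0,"ry":0,"rz":0,"grip":0.5},{"x":0,"y":0,"z":0,"rx":0,"ry":0,"rz":0,"grip":0.5},{"x":0,"y":0,"z":0,"rx":0,"ry":0,"rz":0,"grip":0.5},{"x":0,"y":0,"z":0,"rx":0,"ry":0,"rz":0,"grip":0.5},{"x":0,"y":0,"z":0,"rx":0,"ry":0,"rz":0,"grip":0.5},{"x":0,"y":0,"z":0,"rx":0,"ry":0,"rz":0,"grip":0.5},{"x":0,"y":0,"z":0,"rx":0,"ry":0,"rz":0,"grip":0.5},{"x":0,"y":0,"z":0,"rx":0,"ry":0,"rz":0,"grip":0.5},{"x":0,"y":0,"z":0,"rx":0,"ry":0,"rz":0,"grip":0.5},{"x":0,"y":0,"z":0,"rx":0,"ry":0,"rz":0,"grip":0.5}]'
python3 - <<'E'
from h import *
c=optics.read_camera("side");S=c["color"]
print(ctrl.get_state()["eef_pos"],ctrl.get_state()["contact_force"])
a=cv2.resize(S[100:170,275:355],(685,600),interpolation=cv2.INTER_CUBIC);cv2.imwrite("pics/a9.png",a)
E
```

```text
time: 29.83
eef_pos: [0.5132, -0.0788, 0.1724]
tcp_rot: [0.001, 1.0, -0.0, 0.0]
contact_force: [0.3, -0.3, -0.5]
opening: 0.721
finger_force: 33.2
time: 30.67
eef_pos: [0.6033, 0.2294, 0.1538]
tcp_rot: [-0.001, 1.0, -0.0, 0.0]
contact_force: [-0.2, -1.2, -1.4]
opening: 0.721
finger_force: 33.3
time: 31.5
eef_pos: [0.6034, 0.2275, 0.1544]
tcp_rot: [0.001, 1.0, 0.0, 0.0]
contact_force: [0.4, -0.1, -1.0]
opening: 0.724
finger_force: 33.3
[0.60332923 0.22751887 0.15431484] [-0.29036538 -0.42414221 -0.85383619]
```

View pics/a9.png

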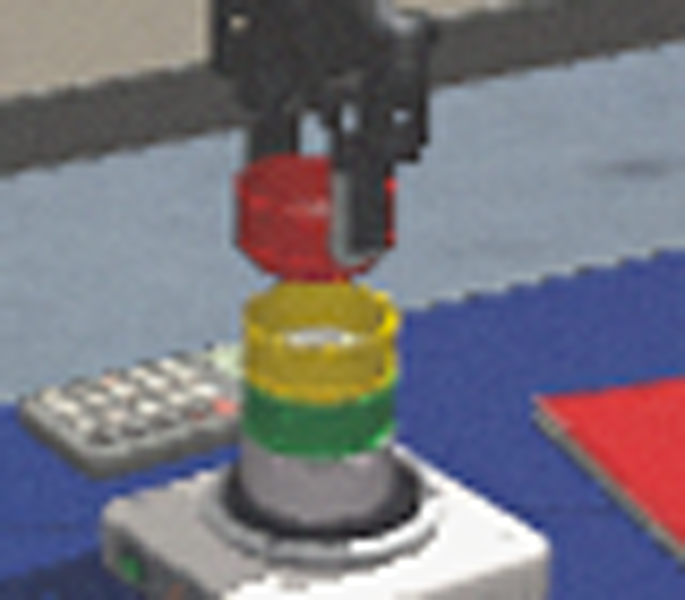

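Pan, green and yellow are neatly stacked. Red (237–394) is about 2 mm towards −x of yellow (243–400). I'll correct that and lower.

```bash
python3 -m creep '[{"x":-2,"y":-0.7,"z":5,"rx":0,"ry":0,"rz":0,"grip":0.5},{"x":0,"y":0,"z":5,"rx":0,"ry":0,"rz":0,"grip":0.5},{"x":0,"y":0,"z":5,"rx":0,"ry":0,"rz":0,"grip":0.5},{"x":0,"y":0,"z":4,"rx":0,"ry":0,"rz":0,"grip":0.5},{"x":0,"y":0,"z":3,"rx":0,"ry":0,"rz":0,"grip":0.5},{"x":0,"y":0,"z":2,"rx":0,"ry":0,"rz":0,"grip":0.5},{"x":0,"y":0,"z":2,"rx":0,"ry":0,"rz":0,"grip":0.5},{"x":0,"y":0,"z":2,"rx":0,"ry":0,"rz":0,"grip":0.5},{"x":0,"y":0,"z":1,"rx":0,"ry":0,"rz":0,"grip":0.5},{"x":0,"y":0,"z":1,"rx":0,"ry":0,"rz":0,"grip":0.5}]'; python3 -m creep '[{"x":0,"y":0,"z":1,"rx":0,"ry":0,"rz":0,"grip":0.5},{"x":0,"y":0,"z":1,"rx":0,"ry":0,"rz":0,"grip":0.5},{"x":0,"y":0,"z":0,"rx":0,"ry":0,"rz":0,"grip":0.5},{"x":0,"y":0,"z":0,"rx":0,"ry":0,"rz":0,"grip":0.5},{"x":0,"y":0,"z":0,"rx":0,"ry":0,"rz":0,"grip":0.5},{"x":0,"y":0,"z":0,"rx":0,"ry":0,"rz":0,"grip":0.5},{"x":0,"y":0,"z":0,"rx":0,"ry":0,"rz":0,"grip":0.5},{"x":0,"y":0,"z":0,"rx":0,"ry":0,"rz":0,"grip":0.5},{"x":0,"y":0,"z":0,"rx":0,"ry":0,"rz":0,"grip":0.5},{"x":0,"y":0,"z":0,"rx":0,"ry":0,"rz":0,"grip":0.5}]'
```

```text
time: 32.38
eef_pos: [0.6057, 0.227, 0.1249]
tcp_rot: [0.001, 1.0, 0.0, 0.0]
contact_force: [-1.7, 0.5, 2.4]
opening: 0.72
finger_force: 33.6
time: 33.22
eef_pos: [0.6063, 0.2273, 0.1245]
tcp_rot: [0.001, 1.0, 0.001, 0.001]
contact_force: [-1.8, 1.1, 5.6]
opening: 0.723
finger_force: 33.9
```

```bash
python3 -m creep '[{"x":0,"y":0,"z":0,"rx":0,"ry":0,"rz":0,"grip":1},{"x":0,"y":0,"z":0,"rx":0,"ry":0,"rz":0,"grip":1},{"x":0,"y":0,"z":0,"rx":0,"ry":0,"rz":0,"grip":1},{"x":0,"y":0,"z":-10,"rx":0,"ry":0,"rz":0,"grip":1},{"x":0,"y":0,"z":-20,"rx":0,"ry":0,"rz":0,"grip":1},{"x":0,"y":0,"z":-20,"rx":0,"ry":0,"rz":0,"grip":1},{"x":30,"y":-14,"z":0,"rx":0,"ry":0,"rz":0,"grip":1},{"x":30,"y":-14,"z":0,"rx":0,"ry":0,"rz":0,"grip":1},{"x":30,"y":-14,"z":0,"rx":0,"ry":0,"rz":0,"grip":1},{"x":30,"y":-14,"z":0,"rx":0,"ry":0,"rz":0,"grip":1}]'; python3 -m creep '[{"x":30,"y":-14,"z":0,"rx":0,"ry":0,"rz":0,"grip":1},{"x":0,"y":0,"z":30,"rx":0,"ry":0,"rz":0,"grip":1},{"x":0,"y":0,"z":30,"rx":0,"ry":0,"rz":0,"grip":0.7},{"x":0,"y":0,"z":20,"rx":0,"ry":0,"rz":0,"grip":0.7},{"x":0,"y":0,"z":0,"rx":0,"ry":0,"rz":0,"grip":0.7},{"x":0,"y":0,"z":0,"rx":0,"ry":0,"rz":0,"grip":0.7},{"x":0,"y":0,"z":0,"rx":0,"ry":0,"rz":0,"grip":0.7},{"x":0,"y":0,"z":0,"rx":0,"ry":0,"rz":0,"grip":0.7},{"x":0,"y":0,"z":0,"rx":0,"ry":0,"rz":0,"grip":0.7},{"x":0,"y":0,"z":0,"rx":0,"ry":0,"rz":0,"grip":0.7}]'
python3 - <<'E'
from h import *
c=optics.read_camera("side");S=c["color"]
print(ctrl.get_state()["eef_pos"])
a=cv2.resize(S[100:200,260:355],(570,600),interpolation=cv2.INTER_CUBIC);cv2.imwrite("pics/b1.png",a)
E
```

```text
time: 34.05
eef_pos: [0.4841, 0.1704, 0.1727]
tcp_rot: [0.0, 1.0, -0.0, 0.0]
contact_force: [0.0, -1.6, 0.6]
opening: 1.004
finger_force: 0.0
time: 34.88
eef_pos: [0.4563, 0.1571, 0.0936]
tcp_rot: [0.001, 1.0, 0.0, 0.001]
contact_force: [-0.3, 0.0, 0.2]
opening: 0.697
finger_force: 0.0
[0.45598356 0.15708256 0.09330428]
```

View pics/b1.png

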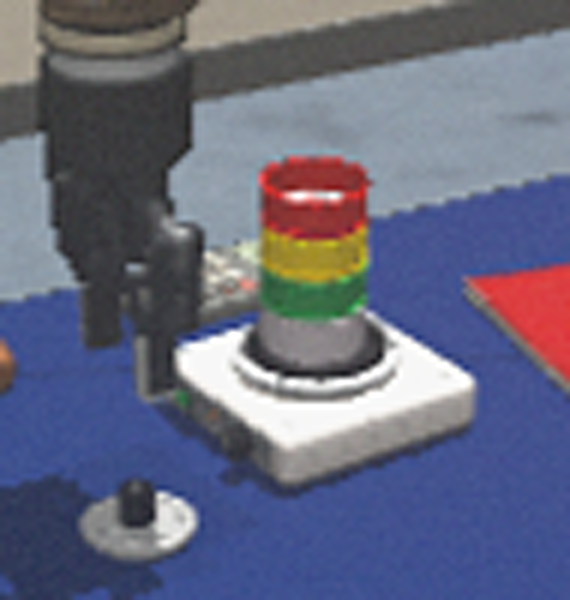

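The four-piece stack is level and flush. The lid knob is at crop (137,503), and the fingers line up with it once perspective is allowed for. Gripping the lid knob.

```bash
python3 -m creep '[{"x":1,"y":-1,"z":20,"rx":0,"ry":0,"rz":0,"grip":0.7},{"x":0,"y":0,"z":25,"rx":0,"ry":0,"rz":0,"grip":0.7},{"x":0,"y":0,"z":20,"rx":0,"ry":0,"rz":0,"grip":0.7},{"x":0,"y":0,"z":10,"rx":0,"ry":0,"rz":0,"grip":0.7},{"x":0,"y":0,"z":4,"rx":0,"ry":0,"rz":0,"grip":0.7},{"x":0,"y":0,"z":0,"rx":0,"ry":0,"rz":0,"grip":0.7},{"x":0,"y":0,"z":0,"rx":0,"ry":0,"rz":0,"grip":0.5},{"x":0,"y":0,"z":0,"rx":0,"ry":0,"rz":0,"grip":0.4},{"x":0,"y":0,"z":0,"rx":0,"ry":0,"rz":0,"grip":0.3},{"x":0,"y":0,"z":0,"rx":0,"ry":0,"rz":0,"grip":0.1}]'; python3 -m creep '[{"x":0,"y":0,"z":0,"rx":0,"ry":0,"rz":0,"grip":0.1},{"x":0,"y":0,"z":0,"rx":0,"ry":0,"rz":0,"grip":0.1},{"x":0,"y":0,"z":0,"rx":0,"ry":0,"rz":0,"grip":0.1},{"x":0,"y":0,"z":0,"rx":0,"ry":0,"rz":0,"grip":0.1},{"x":0,"y":0,"z":0,"rx":0,"ry":0,"rz":0,"grip":0.1},{"x":0,"y":0,"z":0,"rx":0,"ry":0,"rz":0,"grip":0.1},{"x":0,"y":0,"z":0,"rx":0,"ry":0,"rz":0,"grip":0.1},{"x":0,"y":0,"z":0,"rx":0,"ry":0,"rz":0,"grip":0.1},{"x":0,"y":0,"z":0,"rx":0,"ry":0,"rz":0,"grip":0.1},{"x":0,"y":0,"z":0,"rx":0,"ry":0,"rz":0,"grip":0.1}]' 30
```

```text
time: 35.77
eef_pos: [0.4554, 0.156, 0.0146]
tcp_rot: [0.001, 1.0, 0.0, 0.001]
contact_force: [-0.3, -0.1, 2.6]
opening: 0.219
finger_force: 29.2
time: 36.6
eef_pos: [0.4554, 0.156, 0.0146]
tcp_rot: [0.001, 1.0, 0.0, 0.001]
contact_force: [-0.8, -0.9, 5.6]
opening: 0.221
finger_force: 29.5
```

```bash
python3 -m creep '[{"x":0,"y":0,"z":-15,"rx":0,"ry":0,"rz":0,"grip":0.1},{"x":0,"y":0,"z":-35,"rx":0,"ry":0,"rz":0,"grip":0.1},{"x":0,"y":0,"z":-40,"rx":0,"ry":0,"rz":0,"grip":0.1},{"x":0,"y":0,"z":-40,"rx":0,"ry":0,"rz":0,"grip":0.1},{"x":0,"y":0,"z":-40,"rx":0,"ry":0,"rz":0,"grip":0.1},{"x":0,"y":0,"z":-20,"rx":0,"ry":0,"rz":0,"grip":0.1},{"x":-30,"y":14,"z":0,"rx":0,"ry":0,"rz":0,"grip":0.1},{"x":-30,"y":14,"z":0,"rx":0,"ry":0,"rz":0,"grip":0.1},{"x":-30,"y":14,"z":0,"rx":0,"ry":0,"rz":0,"grip":0.1},{"x":-30,"y":14,"z":0,"rx":0,"ry":0,"rz":0,"grip":0.1}]'; python3 -m creep '[{"x":-20,"y":10,"z":0,"rx":0,"ry":0,"rz":0,"grip":0.1},{"x":-8.5,"y":5,"z":0,"rx":0,"ry":0,"rz":0,"grip":0.1},{"x":0,"y":0,"z":6,"rx":0,"ry":0,"rz":0,"grip":0.1},{"x":0,"y":0,"z":6,"rx":0,"ry":0,"rz":0,"grip":0.1},{"x":0,"y":0,"z":0,"rx":0,"ry":0,"rz":0,"grip":0.1},{"x":0,"y":0,"z":0,"rx":0,"ry":0,"rz":0,"grip":0.1},{"x":0,"y":0,"z":0,"rx":0,"ry":0,"rz":0,"grip":0.1},{"x":0,"y":0,"z":0,"rx":0,"ry":0,"rz":0,"grip":0.1},{"x":0,"y":0,"z":0,"rx":0,"ry":0,"rz":0,"grip":0.1},{"x":0,"y":0,"z":0,"rx":0,"ry":0,"rz":0,"grip":0.1}]'
python3 - <<'E'
from h import *
c=optics.read_camera("side");S=c["color"]
print(ctrl.get_state()["eef_pos"])
a=cv2.resize(S[90:160,275:355],(685,600),interpolation=cv2.INTER_CUBIC);cv2.imwrite("pics/b2.png",a)
E
```

```text
time: 37.43
eef_pos: [0.5752, 0.2124, 0.2032]
tcp_rot: [0.001, 1.0, 0.0, -0.0]
contact_force: [0.7, -0.4, -0.6]
opening: 0.218
finger_force: 29.5
time: 38.27
eef_pos: [0.6028, 0.2267, 0.1919]
tcp_rot: [0.001, 1.0, 0.0, 0.0]
contact_force: [0.0, 0.9, -0.6]
opening: 0.216
finger_force: 29.5
[0.60289049 0.2267027  0.19178756]
```

View pics/b2.png

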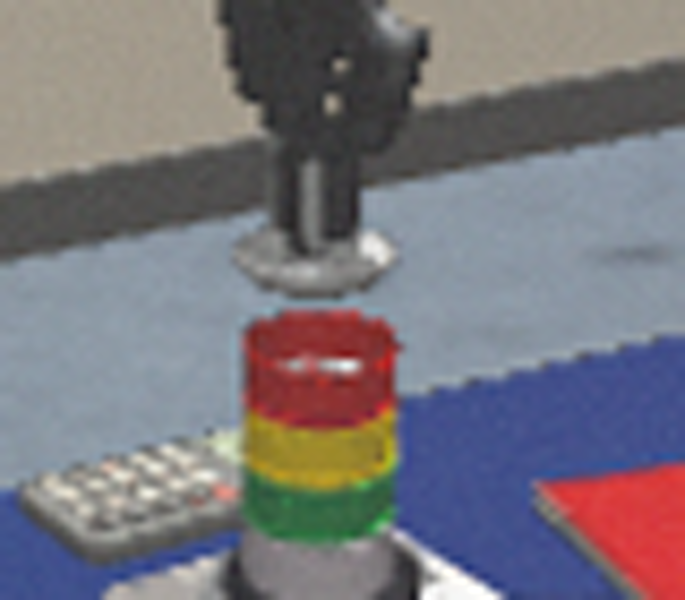

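The lid (233–399) is level and about 2 mm towards −x of red (245–399). I'll correct that and lower.

```bash
python3 -m creep '[{"x":-1.8,"y":-0.3,"z":6,"rx":0,"ry":0,"rz":0,"grip":0.1},{"x":0,"y":0,"z":6,"rx":0,"ry":0,"rz":0,"grip":0.1},{"x":0,"y":0,"z":6,"rx":0,"ry":0,"rz":0,"grip":0.1},{"x":0,"y":0,"z":4,"rx":0,"ry":0,"rz":0,"grip":0.1},{"x":0,"y":0,"z":3,"rx":0,"ry":0,"rz":0,"grip":0.1},{"x":0,"y":0,"z":2,"rx":0,"ry":0,"rz":0,"grip":0.1},{"x":0,"y":0,"z":2,"rx":0,"ry":0,"rz":0,"grip":0.1},{"x":0,"y":0,"z":2,"rx":0,"ry":0,"rz":0,"grip":0.1},{"x":0,"y":0,"z":1,"rx":0,"ry":0,"rz":0,"grip":0.1},{"x":0,"y":0,"z":1,"rx":0,"ry":0,"rz":0,"grip":0.1}]'; python3 -m creep '[{"x":0,"y":0,"z":1,"rx":0,"ry":0,"rz":0,"grip":0.1},{"x":0,"y":0,"z":1,"rx":0,"ry":0,"rz":0,"grip":0.1},{"x":0,"y":0,"z":0.5,"rx":0,"ry":0,"rz":0,"grip":0.1},{"x":0,"y":0,"z":0,"rx":0,"ry":0,"rz":0,"grip":0.1},{"x":0,"y":0,"z":0,"rx":0,"ry":0,"rz":0,"grip":0.1},{"x":0,"y":0,"z":0,"rx":0,"ry":0,"rz":0,"grip":0.1},{"x":0,"y":0,"z":0,"rx":0,"ry":0,"rz":0,"grip":0.1},{"x":0,"y":0,"z":0,"rx":0,"ry":0,"rz":0,"grip":0.1},{"x":0,"y":0,"z":0,"rx":0,"ry":0,"rz":0,"grip":0.1},{"x":0,"y":0,"z":0,"rx":0,"ry":0,"rz":0,"grip":0.1}]'
```

```text
time: 39.15
eef_pos: [0.6048, 0.2265, 0.1585]
tcp_rot: [0.001, 1.0, 0.0, 0.0]
contact_force: [-0.3, 1.0, 1.2]
opening: 0.218
finger_force: 29.6
time: 39.98
eef_pos: [0.6057, 0.227, 0.1579]
tcp_rot: [0.001, 1.0, 0.001, 0.002]
contact_force: [-0.9, 0.3, 5.3]
opening: 0.22
finger_force: 30.1
```

At 0.158 as expected, so the lid is seated. I'll release, lift, move clear and check.

```bash
python3 -m creep '[{"x":0,"y":0,"z":0,"rx":0,"ry":0,"rz":0,"grip":0.6},{"x":0,"y":0,"z":0,"rx":0,"ry":0,"rz":0,"grip":0.6},{"x":0,"y":0,"z":0,"rx":0,"ry":0,"rz":0,"grip":0.6},{"x":0,"y":0,"z":-5,"rx":0,"ry":0,"rz":0,"grip":0.6},{"x":0,"y":0,"z":-20,"rx":0,"ry":0,"rz":0,"grip":0.6},{"x":0,"y":0,"z":-25,"rx":0,"ry":0,"rz":0,"grip":0.6},{"x":0,"y":0,"z":-25,"rx":0,"ry":0,"rz":0,"grip":0.6},{"x":35,"y":-10,"z":0,"rx":0,"ry":0,"rz":0,"grip":0.6},{"x":35,"y":-10,"z":0,"rx":0,"ry":0,"rz":0,"grip":0.6},{"x":35,"y":-10,"z":0,"rx":0,"ry":0,"rz":0,"grip":0.6}]'
python3 -m creep '[{"x":0,"y":-40,"z":0,"rx":0,"ry":0,"rz":0,"grip":0.6},{"x":0,"y":-40,"z":0,"rx":0,"ry":0,"rz":0,"grip":0.6},{"x":0,"y":-40,"z":0,"rx":0,"ry":0,"rz":0,"grip":0.6},{"x":0,"y":-40,"z":0,"rx":0,"ry":0,"rz":0,"grip":0.6},{"x":0,"y":-40,"z":0,"rx":0,"ry":0,"rz":0,"grip":0.6},{"x":0,"y":-40,"z":0,"rx":0,"ry":0,"rz":0,"grip":0.6},{"x":0,"y":0,"z":0,"rx":0,"ry":0,"rz":0,"grip":0.6},{"x":0,"y":0,"z":0,"rx":0,"ry":0,"rz":0,"grip":0.6},{"x":0,"y":0,"z":0,"rx":0,"ry":0,"rz":0,"grip":0.6},{"x":0,"y":0,"z":0,"rx":0,"ry":0,"rz":0,"grip":0.6}]'
python3 - <<'E'
from h import *
S=optics.read_camera("side")["color"];T=optics.read_camera("top")["color"]
a=cv2.resize(S[95:195,265:345],(480,600),interpolation=cv2.INTER_CUBIC)
b=cv2.resize(T[130:200,205:275],(320,320));z=np.zeros((600,320,3),np.uint8);z[:320]=b
z[320:520]=cv2.resize(S[180:380],(320,200))
cv2.imwrite("pics/b3.png",np.hstack([a,z]))
E
```

```text
time: 40.82
eef_pos: [0.4988, 0.1962, 0.2313]
tcp_rot: [0.001, 1.0, -0.0, 0.0]
contact_force: [-0.3, -1.2, 0.9]
opening: 0.601
finger_force: 0.0
time: 41.65
eef_pos: [0.4992, -0.0424, 0.2307]
tcp_rot: [-0.0, 1.0, 0.0, -0.0]
contact_force: [1.2, -0.1, -0.5]
opening: 0.6
finger_force: 0.0
```

View pics/b3.png

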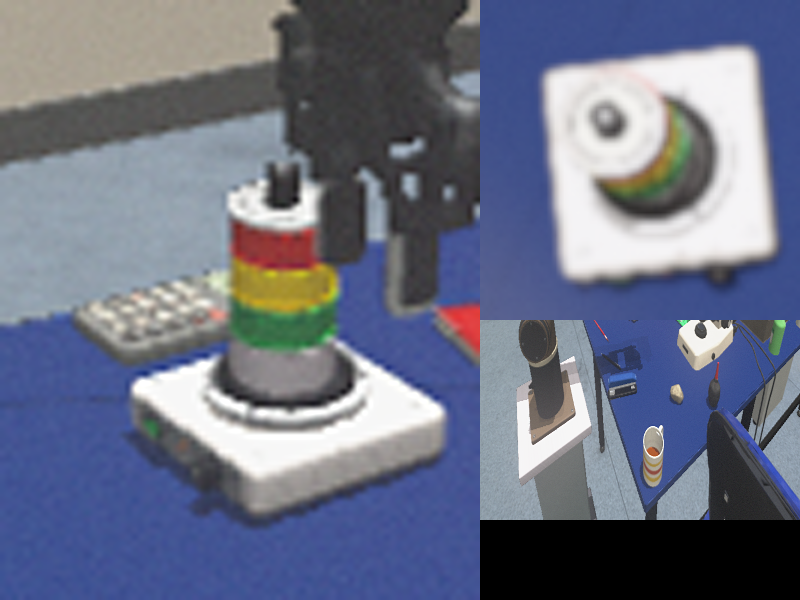

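The nest is complete in the right order: lid (crop 285,205), red, yellow, green, pan, all flush and level. The mug and the tan rock stand where they were, the arm never went near the brown rock, and the robot is clear.

```bash
python3 -c "
from plant import sign_off
print(sign_off())"
```

```text
the job is handed in; nothing more can be done
None
```

The job is handed in at about 42 s: the pan is in the shaker's cup with green, yellow and red stacked on it in that order and the lid closed on red, all level and flush in the last pictures, with the mug and both rocks left alone.

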